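# Make up the gearbox kit: crate onto the blade, keyed shafts into the cradles

## Task

Make up the kit: first roll every shaft along the tray until its keyway faces straight up, and let go of them. Then, never lifting the crate off the bench, tip it back on its rear edge until it leans by itself on the sloping rest, slide the kit carrier's flat blade well in under it from the front, set the crate upright on the blade and draw the carrier back until the crate stands a good hand's width clear of the rest. Finally lay each shaft in a V-cradle of the carrier, keyway still straight up, and leave the other things on the bench alone.

Things in the scene. Friction and masses are not known exactly. Their poses are not given: they have to be found in the camera images.
- crate: closed plywood crate, 70 deep (its x) x 100 wide (its y) x 130 tall, about 0.8 kg, with a dark wooden grip rail on the lid: 55 along x, 14 thick in y, standing z = 130 to 170 above the centre. Origin at the centre of its underside; front face at x = -35, rear face at x = +35 toward the rest, z up. It balances at about 28 deg of backward tilt
- crate_rear (a point): middle of the crate's rear bottom edge (35 mm behind the origin); turns with the crate
- rest: fixed dark steel leaning rest, 130 wide (y): a plate that rises from the bench along its own foot line and slopes 36 deg (from vertical) back toward +x, 90 mm along the slope. Origin on the foot line at bench height, +x pointing back away from the crate, z up. The crate stands in front (-x) with its rear edge 2 to 6 mm from the foot line
- carrier: loose kit carrier, 0.6 kg, flat on the bench, origin on its underside at the middle of the cradle plate, z up. Cradle plate: 6 thick, x = -60 to 60, 180 wide. Blade: flat steel, 4 thick, 85 wide, x = 60 to 150. Black upright fin handle at the other end: 12 thick in y, x = -112 to -68, top at z = 60
- carrier_fin (a point): middle of the carrier's fin handle: carrier x = -90, y = 0, z = 45
- cradle1 (a point): middle of a V-cradle, 90 long along the carrier's x, at carrier y = -56: the point where the axis of a seated shaft lies, 26 mm above the carrier's underside. The V walls reach 16 mm to either side and 20 mm above the underside
- cradle2 (a point): middle of a V-cradle, 90 long along the carrier's x, at carrier y = 0: the point where the axis of a seated shaft lies, 26 mm above the carrier's underside. The V walls reach 16 mm to either side and 20 mm above the underside
- cradle3 (a point): middle of a V-cradle, 90 long along the carrier's x, at carrier y = 56: the point where the axis of a seated shaft lies, 26 mm above the carrier's underside. The V walls reach 16 mm to either side and 20 mm above the underside
- blade_tip (a point): middle of the blade's leading edge: carrier x = 150, 2 mm above the underside
- tray: fixed rubber-lined tray, 340 (x) x 160 (y) inside, floor 4 mm above the bench, steel lip 16 mm above the bench all round. Origin at its centre, at bench height, z up
- crate_grip (a point): centre of the crate's grip rail, 150 mm above the middle of its underside
- shaft1: plain aluminium shaft, 26 diameter x 110 long, 0.15 kg, lying in the tray roughly along the tray's y (absent in some starts). Origin at its middle on the axis; x along the axis; z points out through the keyway, a dark slot 6 wide x 80 long: keyway up means z up. It starts with the keyway turned some 65 to 100 deg to one side; rolls without slipping under a light press from above
- shaft2: plain aluminium shaft, 26 diameter x 110 long, 0.15 kg, lying in the tray roughly along the tray's y (absent in some starts). Origin at its middle on the axis; x along the axis; z points out through the keyway, a dark slot 6 wide x 80 long: keyway up means z up. It starts with the keyway turned some 65 to 100 deg to one side; rolls without slipping under a light press from above
- shaft3: plain aluminium shaft, 26 diameter x 110 long, 0.15 kg, lying in the tray roughly along the tray's y (absent in some starts). Origin at its middle on the axis; x along the axis; z points out through the keyway, a dark slot 6 wide x 80 long: keyway up means z up. It starts with the keyway turned some 65 to 100 deg to one side; rolls without slipping under a light press from above
- bottle: bystander, leave alone: small white bottle, 38 dia x 100
- jar: bystander, leave alone: glass jar, 60 dia x 70
- tape: bystander, leave alone: grey roll of tape, 90 dia x 22
- channel: bystander, leave alone: aluminium U-channel offcut, 160 x 40 x 40
- wheel: bystander, leave alone: grey wheel, 90 dia x 34, lying flat
- driver: bystander, leave alone: screwdriver lying flat
- cup: bystander, leave alone: steel cup, 68 dia x 85
There are look-alikes about, which are no part of the job. Leave any green look-alike of the shaft3 alone.

How it is judged (in metres and radians):
On the way, in this order (a step that is already met when the one before it is completed fails the run):
1. every shaft lies on the tray with its keyway up (within 12 deg), let go (angle between each of shaft1, shaft2, shaft3's own z axis and vertical below 0.21 rad and linear speed of each of shaft1, shaft2, shaft3 below 0.03 m/s and x of shaft1 in the frame of tray between -0.172 and 0.172 m and y of shaft1 in the frame of tray between -0.085 and 0.085 m and z of each of shaft1, shaft2, shaft3 in the frame of tray below 0.025 m and contact force between each of shaft1, shaft2, shaft3 and the fingers below 0.2 N and x of shaft2 in the frame of tray between -0.172 and 0.172 m and y of shaft2 in the frame of tray between -0.085 and 0.085 m and x of shaft3 in the frame of tray between -0.172 and 0.172 m and y of shaft3 in the frame of tray between -0.085 and 0.085 m), for 0.2 s.
2. the crate leans back by itself on the rest, rear edge at the foot, not touched by the fingers (angle between crate's own z axis and vertical above 0.53 rad and x of crate_rear in the frame of rest above -0.03 m and height (world z) of crate_rear below 0.015 m and contact force between crate and the fingers below 0.2 N), for 0.3 s.
3. the blade lies under the tilted crate, more than half its depth in (angle between crate's own z axis and vertical above 0.5 rad and x of blade_tip in the frame of rest above -0.036 m and y of blade_tip in the frame of rest between -0.035 and 0.035 m and height (world z) of blade_tip below 0.008 m), for 0.2 s.
4. the crate stands upright on the blade (angle between crate's own z axis and vertical below 0.06 rad and height (world z) of crate between 0.002 and 0.008 m and x of crate in the frame of carrier between 0.095 and 0.15 m and y of crate in the frame of carrier between -0.03 and 0.03 m and angle between the x axis of crate and the x axis of carrier, either way round below 0.25 rad), for 0.3 s.
5. the crate, on the blade, is drawn more than 60 mm clear of the rest (all of step 4 and x of crate_rear in the frame of rest below -0.06 m), for 0.2 s.
At the end, for the whole second after the job is handed in: Crate upright (within 3.4 deg) on the blade, within 30 mm of its middle line, half its depth or more borne, rear edge over 60 mm clear of the rest's foot; every shaft seated in a V-cradle within 30 mm of its middle, keyway up within 20 deg; all at rest (all of step 5 and linear speed of each of crate, carrier, shaft1, shaft2, shaft3 below 0.02 m/s and angle between each of shaft1, shaft2, shaft3's own z axis and vertical below 0.35 rad and x of shaft1 in the frame of carrier between -0.03 and 0.03 m and z of shaft1 in the frame of carrier between 0.02 and 0.033 m and angle between the x axis of each of shaft1, shaft2, shaft3 and the x axis of carrier, either way round below 0.12 rad and (y of shaft1 in the frame of carrier between -0.063 and -0.049 m or y of shaft1 in the frame of carrier between -0.007 and 0.007 m or y of shaft1 in the frame of carrier between 0.049 and 0.063 m) and x of shaft2 in the frame of carrier between -0.03 and 0.03 m and z of shaft2 in the frame of carrier between 0.02 and 0.033 m and (y of shaft2 in the frame of carrier between -0.063 and -0.049 m or y of shaft2 in the frame of carrier between -0.007 and 0.007 m or y of shaft2 in the frame of carrier between 0.049 and 0.063 m) and x of shaft3 in the frame of carrier between -0.03 and 0.03 m and z of shaft3 in the frame of carrier between 0.02 and 0.033 m and (y of shaft3 in the frame of carrier between -0.063 and -0.049 m or y of shaft3 in the frame of carrier between -0.007 and 0.007 m or y of shaft3 in the frame of carrier between 0.049 and 0.063 m)); the robot touches nothing.
It fails at once if the crate's rear edge lifted more than 30 mm off the bench (height (world z) of crate_rear above 0.03 m).
It fails at once if a bystander moved more than 40 mm (distance of any of bottle, jar, tape, channel, wheel, driver, cup from where it was at the start of the episode above 0.04 m).
Of shaft1, shaft2, shaft3 only 2 to 3 are there at a start; the rules pass over those that are not, and their reading is None.
At some moment in a run one of shaft1, shaft2, shaft3 may be knocked a few centimetres aside while the robot is not near it.
Once in a run the grip may slacken for a moment while it holds something.
It also fails if it takes over 210 s, if anything falls off the work surface, if the arm or the gripper's body presses on something with over 40 N, if the wrist force passes 120 N, or if a joint passes its speed limit or range.

## Robot

A 6-joint arm with a two-finger parallel gripper is mounted at the origin on the work surface. World frame = base frame: x ahead of the robot, y to its left, z up, the work surface at z = 0. Lengths are in mm, angles in rad, forces in N, time in s.
With the tool pointing down it reaches from about 350 to 800 mm from the base axis. Payload 7.3 kg.
Tool frame: the origin (TCP) lies between the finger pads; the fingertips stand 19 mm ahead of it and the grasp point (between the pads) is the TCP; z points along the fingers, y is the line along which they close (so a half turn about z gives the same grasp; the last joint's range is limited). The gripper opens to 85 mm and grips with 20 to 120 N. Pads are 22 mm wide; open, the fingers measure 114 mm over their backs; the gripper's body (76 mm by 85 mm) begins 54 mm behind the grasp point. The pads swing forward as they close: fully open they stand 13 mm farther back than shut.
Start: joints at [1.069, 0.342, 1.524, -0, 1.275, -0.146], TCP at [182.864, 492.142, 250.322] pointing down, gripper open.
Joint ranges: [-2.53, 2.53], [-0.77, 2.02], [0.04, 2.7], [-1, 4.14], [0.28, 2.66], [-3.11, 3.11]. Speed limits (rad/s): [2.57, 2.57, 3.14, 3.14, 3.14, 3.14].

## Interface

Orientations are given as [roll, pitch, yaw] about the fixed x, y, z axes, in that order (R = Rz(yaw) Ry(pitch) Rx(roll)).
In Python, from station import env gives the robot as it stands.
- The arm moves only by the tool jog_arm, never from a script. Its argument "plan" is a list of rows, each a list of 3 entries, a list of its own where there are three numbers: the closure in counts, from 0 (fully open) to 255 (shut), then the shift along the tool's x, y, z in mm, then the turn about the tool's z in rad. A call has exactly 10 rows; each row is the pose to reach, as a shift and turn from the pose commanded when the call began, along the tool's axes at that moment; what a row does not reach only later rows make up. A row lasts 1/10 s, in which the tool goes at most 50 mm and 8.59 degrees, less where a joint would pass 70% of its speed; a pose out of reach is approached as far as the arm can. A call with a gripper value outside its range is refused whole. The fingers move at their own pace and stop on an object; the grip force is fixed at half the most. Time passes only in rows, so rows that repeat a pose let the fingers close, or fill a call up. It gives the time, the measured TCP pose, the force, the opening and the grip force at its end, in the units of the state.
- env.observe(): the state, without advancing time (a new reading comes with each control period).
- env.camera(name): name is "side" or "top"; returns a dict with "image" (400x640x3 uint8, red, green, blue), "depth" (400x640 float32, mm along the optical axis (not along the pixel's ray), 0 where there is no reading), "fx", "fy", "cx", "cy" (pixels), "distortion" ([k1, k2, p1, p2, k3] as OpenCV has them; the pictures are not rectified), "origin" and "attitude" of the camera in the world. Camera axes: x right, y down, z forward; pixel columns grow to the right and rows downward; lengths in mm; the calibration is good to about 2 mm. A picture is of the moment at which its call begins.
- env.hand_in(): hands the job in; it is judged then, once.
Trained networks look in a picture, given as the dict that the camera call returned (one of the last four; its "shot" number tells which), for a name from the list of things; names that differ only in an ending like _2 or _b are one class to them, and where a whole thing is asked for, a point or a joint stands for the part that bears it (a point fixed in the world has none). Each returns a list of dicts, best first, with "confidence" (0 to 1); they miss things now and then, are a little off and sometimes report something else, mostly with a low value. They report only what shows in the picture. A call takes as long as a camera call. They do not tell look-alikes from the thing itself.
- env.find_in(picture, thing): "point" ([x, y, z] in mm, in world coordinates, good to about 4 mm: the middle of the surface that is visible of it).
- env.outline_of(picture, thing): "mask" (400x640 bool, what is visible of it).
The state is a dict: "t": time; "joint_pos": joint angles; "joint_vel": joint speeds; "joint_torque": joint torques, N m; "tcp_pos": TCP position; "tool_rot": TCP orientation; "wrist_force": force on the tool from outside, world axes, zero at the start; "moment": the same for the moment, N m; "grip_width": opening from 0.0 (shut) to 1.0 (fully open); "gripper_force": force on a finger pad.
Only numpy, scipy, OpenCV 4.12 (cv2) and the standard library are available. Lean on these libraries where they do the work, as an engineer would, in place of code of your own. Each camera call takes 0.05 s, during which the arm holds its last target. There are 200 camera calls.

## Working session

There is one attempt and no reset: what is moved stays moved. The work goes in short steps, Python scripts to look and compute and a tool call to move; the robot and the scene stay as the last step left them, time stands still between calls to the robot, and variables do not carry over. Pictures are saved under pics/ and viewed, at most 14 in all, crops included, and the job is handed in when it is done.

Besides the shell and the picture viewer there is one more tool, called after ">>>" as a command line: name --argument value ..., lists and objects as JSON in quotes. jog_arm: Moves the arm, as the interface text tells. Its arguments: {"type":"object","properties":{"plan":{"type":"array"}},"required":["plan"]}

```bash
ls; mkdir -p pics
cat > h.py <<'E'
from station import env
import numpy as np, cv2
from scipy.spatial.transform import Rotation as R
def att(c):
    a=np.array(c["attitude"],float)
    return a if a.shape==(3,3) else R.from_euler('xyz',a).as_matrix()
def cloud(c):
    d=c["depth"]; h,w=d.shape
    K=np.array([[c["fx"],0,c["cx"]],[0,c["fy"],c["cy"]],[0,0,1]])
    u,v=np.meshgrid(np.arange(w),np.arange(h))
    p=cv2.undistortPoints(np.stack([u,v],-1).reshape(-1,1,2).astype(np.float64),K,np.array(c["distortion"],float)).reshape(h,w,2)
    P=np.dstack([p,np.ones((h,w))])*d[...,None]
    return P@att(c).T+np.array(c["origin"])
def save(c,n,crop=None,s=1):
    im=c["image"][...,::-1]
    if crop: x0,y0,x1,y1=crop; im=im[y0:y1,x0:x1]
    im=cv2.resize(im,None,fx=s,fy=s,interpolation=cv2.INTER_CUBIC); cv2.imwrite("pics/"+n,im)
E
python3 - <<'E'
from h import *
s=env.observe(); print({k:np.round(v,3) for k,v in s.items()})
for n in ("top","side"):
    c=env.camera(n); save(c,n+"0.png",s=1.25); np.savez(n+"0.npz",P=cloud(c),im=c["image"])
    print(n,c["origin"],c["attitude"],c["fx"],c["depth"].max())
    for t in ["crate","rest","carrier","carrier_fin","cradle1","cradle2","cradle3","blade_tip","tray","crate_grip","shaft1","bottle","jar","tape","channel","wheel","driver","cup"]:
        r=env.find_in(c,t)
        print(t,[(np.round(q["point"]).astype(int).tolist(),round(q["confidence"],2)) for q in r[:5]])
E
```

```text
pics
{'t': np.float64(0.0), 'joint_pos': array([ 1.069,  0.343,  1.525, -0.   ,  1.275, -0.146]), 'joint_vel': array([ 0.   ,  0.001,  0.001, -0.001, -0.002, -0.   ]), 'joint_torque': array([-1.0000e-03, -4.3368e+01, -2.4601e+01, -0.0000e+00,  8.0000e-03,
       -0.0000e+00]), 'tcp_pos': array([182.666, 491.77 , 249.619]), 'tool_rot': array([-3.14 , -0.   ,  2.786]), 'wrist_force': array([0.09 , 0.118, 0.58 ]), 'moment': array([-0.039, -0.041,  0.003]), 'gripper_force': np.float64(0.0), 'grip_width': np.float64(0.997)}
top [ 412.97201323    7.22030605 1574.86540647] [-3.03479029 -0.00387183 -1.54871754] 488.27666243136173 2395.4807
crate [([550, -268, 133], 0.65)]
rest [([538, -365, 30], 0.59)]
carrier [([607, -60, 3], 0.79), ([610, 264, 29], 0.64)]
carrier_fin [([606, -56, 2], 0.78), ([502, 283, 2], 0.3)]
cradle1 [([599, -59, 10], 0.65)]
cradle2 [([599, -59, 10], 0.65)]
cradle3 [([599, -59, 10], 0.65)]
blade_tip [([766, 68, 68], 0.31)]
tray [([503, 285, 3], 0.95), ([763, -137, 5], 0.68)]
crate_grip [([551, -262, 131], 0.82)]
shaft1 [([413, 66, 22], 0.82), ([430, 304, 30], 0.75), ([6
[... 790 characters left out ...]
 -348, 26], 0.54), ([400, 501, 50], 0.52)]
cradle2 [([601, -52, 8], 0.92), ([360, -348, 26], 0.54), ([400, 501, 50], 0.52)]
cradle3 [([601, -52, 8], 0.92), ([360, -348, 26], 0.54), ([400, 501, 50], 0.52)]
blade_tip [([603, -54, 5], 0.89)]
tray [([493, 281, 2], 0.72)]
crate_grip [([539, -299, 108], 0.95), ([616, -479, 56], 0.51)]
shaft1 [([600, 262, 26], 0.52), ([429, 291, 26], 0.5), ([405, 53, 20], 0.48), ([394, -189, 26], 0.2)]
bottle [([769, 65, 46], 0.7)]
jar [([401, 500, 50], 0.53)]
tape [([616, -482, 54], 0.73), ([359, -345, 27], 0.63)]
channel [([428, 290, 28], 0.75), ([754, -147, 11], 0.63)]
wheel [([441, -469, 37], 0.93)]
driver [([393, -189, 27], 0.66)]
cup [([618, -480, 54], 0.66)]
```

View pics/top0.png

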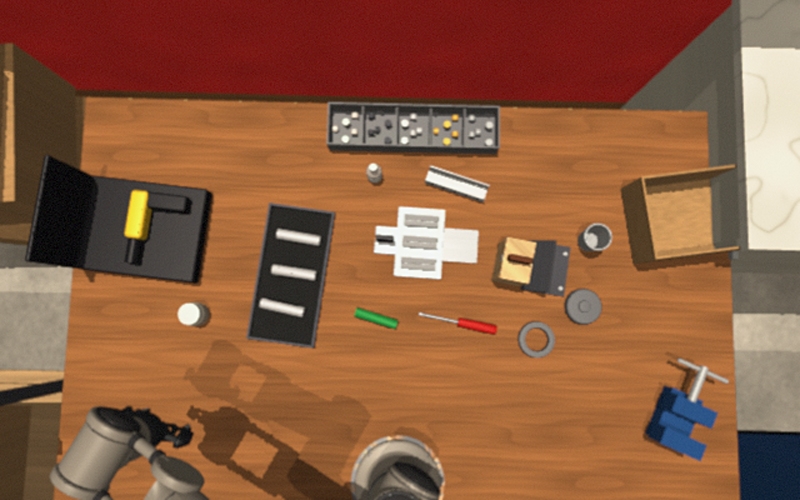

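View pics/side0.png

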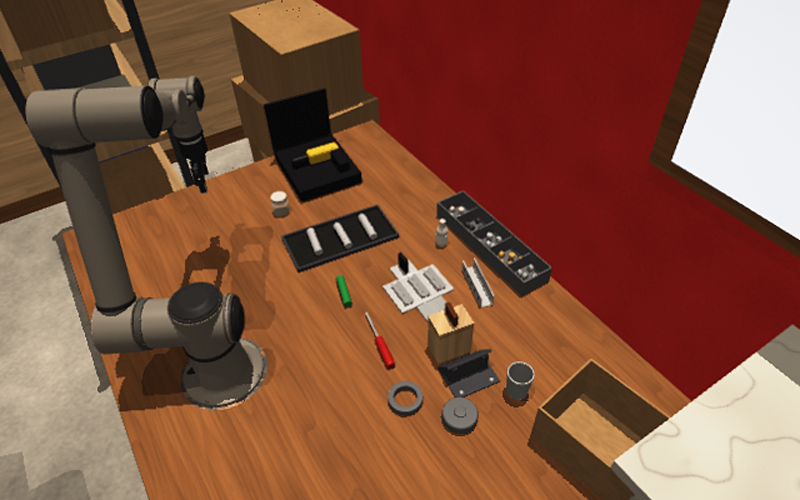

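The top view shows the tray (px ~290,275) with three shafts, the carrier (425,240) with its blade toward the crate (520,260), and the rest behind the crate on its −y side. The green decoy is at (377,318). Next I'll measure poses and zoom in on the keyways.

Run:
```python
from h import *
T=np.load("top0.npz"); S=np.load("side0.npz")
def rect(P,lo,hi,zlo,zhi,name):
    m=(P[...,0]>lo[0])&(P[...,0]<hi[0])&(P[...,1]>lo[1])&(P[...,1]<hi[1])&(P[...,2]>zlo)&(P[...,2]<zhi)
    q=P[m]
    if len(q)<4: print(name,"none");return m
    (c,wh,a)=cv2.minAreaRect(q[:,:2].astype(np.float32)); print(name,len(q),"c",np.round(c,1),"wh",np.round(wh,1),"ang",round(a,1),"z",np.round(np.percentile(q[:,2],[5,50,95]),1)); return m
P=T['P']
rect(P,(300,180),(750,400),10,60,"tray+shafts")
rect(P,(390,220),(470,360),18,60,"s430"); rect(P,(480,220),(560,340),18,60,"s520"); rect(P,(570,200),(660,330),18,60,"s611")
rect(P,(480,-330),(620,-200),110,140,"crate lid"); rect(P,(480,-340),(620,-180),145,200,"rail")
rect(P,(460,-440),(640,-318),15,100,"rest")
rect(P,(480,-130),(720,30),9,30,"cradles"); rect(P,(500,0),(700,90),30,80,"fin")
rect(P,(350,20),(450,120),10,40,"green")
# carrier by color
hsv=cv2.cvtColor(T['im'],cv2.COLOR_RGB2HSV)
m=(P[...,0]>480)&(P[...,0]<730)&(P[...,1]>-230)&(P[...,1]<70)&(hsv[...,1]<60)&(hsv[...,2]>110)&(P[...,2]<60)
q=P[m]; print("white",np.round(cv2.minAreaRect(q[:,:2].astype(np.float32)),1) if 0 else cv2.minAreaRect(q[:,:2].astype(np.float32)),q.min(0),q.max(0))
bench=P[(P[...,0]>450)&(P[...,0]<700)&(P[...,1]>110)&(P[...,1]<150)]; print("bench z",np.median(bench[:,2]))
b=S['P']; bb=b[(b[...,0]>450)&(b[...,0]<700)&(b[...,1]>110)&(b[...,1]<150)]; print("bench z side",np.median(bb[:,2]))
a=cv2.resize(T['im'][160:280,195:270,::-1],None,fx=5,fy=5,interpolation=cv2.INTER_CUBIC)
s=cv2.resize(S['im'][160:220,225:320,::-1],None,fx=4.2,fy=4.2,interpolation=cv2.INTER_CUBIC)
H=max(a.shape[0],s.shape[0]); C=np.zeros((H,a.shape[1]+s.shape[1],3),np.uint8); C[:a.shape[0],:a.shape[1]]=a; C[:s.shape[0],a.shape[1]:]=s
g=cv2.resize(T['im'][160:240,295:460,::-1],None,fx=2.4,fy=2.4,interpolation=cv2.INTER_CUBIC)
C[300:300+g.shape[0],a.shape[1]:a.shape[1]+g.shape[1]]=g[:,:C.shape[1]-a.shape[1]]
print(C.shape); cv2.imwrite("pics/z1.png",C)
```

```text
tray+shafts 1679 c [535.9 286.1] wh [204.7 404.8] ang 88.2 z [10.7 20.5 31.8]
s430 292 c [430.1 301.7] wh [114.1  26.1] ang 79.2 z [19.9 26.5 33.1]
s520 275 c [519.2 276.2] wh [112.3  26. ] ang 82.5 z [19.7 27.2 32.6]
s611 278 c [610.2 267.1] wh [113.6  26.5] ang 81.8 z [19.8 27.2 33.2]
crate lid 715 c [ 552.5 -274.9] wh [ 72.1 100.2] ang 80.2 z [121.7 129.  134.4]
rail 111 c [ 552.7 -274.7] wh [53.9 14.5] ang 79.6 z [149.8 168.5 173.4]
rest 764 c [ 536.8 -386.5] wh [123.6 142.4] ang 82.0 z [21.6 47.9 71.8]
cradles 882 c [596.8 -53.8] wh [236.4 155.5] ang 6.1 z [ 9.4 13.6 22.7]
fin 68 c [609.1  44.8] wh [41.2 13. ] ang 87.4 z [38.5 57.9 66.3]
green 259 c [396.1  74.2] wh [104.8  60.4] ang 70.6 z [14.2 22.6 29. ]
white ((622.9594116210938, -69.28347778320312), (276.310791015625, 221.8596649169922), 88.30028533935547) [ 511.168973   -210.6570256    -9.33158984] [729.92269283  69.96327469  59.69896523]
bench z -0.33210830827704285
bench z side -0.6676127815233031
(600, 774, 3)
```

View pics/z1.png

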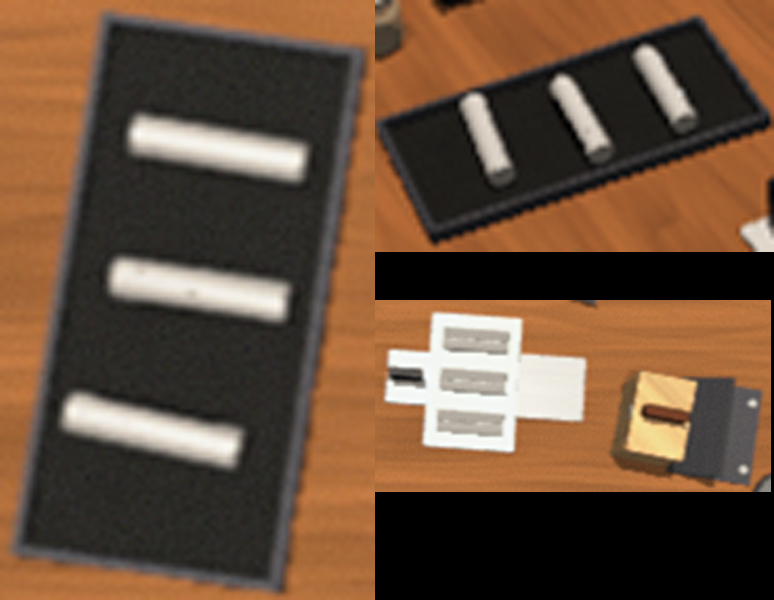

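The zoom shows no clear keyway on any shaft, only a few specks on the middle one. I'll unwrap the cylinder surfaces from both cameras.

```bash
cat >> h.py <<'E'
def unwrap(c,ctr,ang,r=13.,off=(0,0)):
    """darkness profile: median gray over |s|<35 minus ends, per phi (deg; + = toward +x side), visible only"""
    K=np.array([[c["fx"],0,c["cx"]],[0,c["fy"],c["cy"]],[0,0,1]]);A=att(c)
    a=np.array([np.cos(ang),np.sin(ang),0]); n=np.array([np.sin(ang),-np.cos(ang),0]); z=np.array([0,0,1.])
    if n[0]<0:n=-n
    phi=np.radians(np.arange(-110,111,5)); s=np.arange(-53,53.1,2)
    nor=np.cos(phi)[:,None]*z+np.sin(phi)[:,None]*n
    X=np.array(ctr)+r*nor[:,None,:]+s[None,:,None]*a
    o=np.array(c["origin"]); view=(o-np.array(ctr));view/=np.linalg.norm(view)
    vis=(nor@view)>0.12
    rv,_=cv2.Rodrigues(A.T); px,_=cv2.projectPoints(X.reshape(-1,1,3),rv,-A.T@o,K,np.array(c["distortion"],float))
    px=px.reshape(len(phi),len(s),2).astype(np.float32)+np.float32(off)
    g=cv2.remap(cv2.cvtColor(c["image"],cv2.COLOR_RGB2GRAY).astype(np.float32),px[...,0],px[...,1],cv2.INTER_CUBIC)
    mid=np.median(g[:,np.abs(s)<34],1); end=np.median(g[:,(np.abs(s)>44)&(np.abs(s)<51)],1)
    return np.degrees(phi),np.where(vis,mid,np.nan),np.where(vis,end,np.nan)
def shafts(c,box=((330,190),(690,380)),zlo=18,zhi=60):
    """find shafts in cloud by connected blobs"""
    P=cloud(c); lo,hi=box
    m=((P[...,0]>lo[0])&(P[...,0]<hi[0])&(P[...,1]>lo[1])&(P[...,1]<hi[1])&(P[...,2]>zlo)&(P[...,2]<zhi)).astype(np.uint8)
    n,l,st,_=cv2.connectedComponentsWithStats(m); out=[]
    for i in range(1,n):
        if st[i,4]<100: continue
        (ce,wh,a)=cv2.minAreaRect(P[l==i][:,:2].astype(np.float32))
        if wh[0]<wh[1]: a+=90
        out.append((np.array([ce[0],ce[1],17.]),np.radians(a%180),wh))
    return sorted(out,key=lambda q:q[0][0])
E
python3 - <<'E'
from h import *
ct=env.camera("top"); cs=env.camera("side"); np.set_printoptions(linewidth=250,suppress=True)
sh=shafts(ct)
print(unwrap(ct,*sh[0][:2])[0].astype(int))
for c,a,wh in sh:
    print("SHAFT",c.round(1),np.degrees(a).round(1),np.round(wh,1))
    for cam in (ct,cs):
        p,m,e=unwrap(cam,c,a); print(np.nan_to_num(m).astype(int)); print(np.nan_to_num(e).astype(int))
# carrier details
P=cloud(ct)
def blob(lo,hi,z0,z1):
    m=((P[...,0]>lo[0])&(P[...,0]<hi[0])&(P[...,1]>lo[1])&(P[...,1]<hi[1])&(P[...,2]>z0)&(P[...,2]<z1)); return P[m]
q=blob((480,-330),(620,-200),110,140);
hsv=cv2.cvtColor(ct["image"],cv2.COLOR_RGB2HSV)
m=((hsv[...,1]<50)&(hsv[...,2]>150)&(P[...,0]>480)&(P[...,0]<730)&(P[...,1]>-230)&(P[...,1]<70)&(P[...,2]<40)).astype(np.uint8)
m=cv2.morphologyEx(m,cv2.MORPH_CLOSE,np.ones((9,9)))
n,l,st,_=cv2.connectedComponentsWithStats(m); i=1+np.argmax(st[1:,4]); 
q=P[l==i]; print("carrier blob",cv2.minAreaRect(q[:,:2].astype(np.float32)))
for y in range(-200,70,15):
    k=q[np.abs(q[:,1]-y)<3]; 
    if len(k): print(y,k[:,0].min().round(),k[:,0].max().round(),((k[:,0].min()+k[:,0].max())/2).round(1))
E
```

```text
[-110 -105 -100  -95  -90  -85  -80  -75  -70  -65  -59  -55  -50  -45  -40  -35  -29  -25  -20  -14  -10   -5    0    5   10   14   20   25   29   35   40   45   50   55   59   65   70   75   80   85   90   95  100  105  110]
SHAFT [430.  301.9  17. ] 79.2 [113.7  25.9]
[  0   0   0   0   0   0 108 113 120 129 140 153 164 174 185 195 204 214 223 231 236 240 242 242 239 234 227 216 205 191 176 158 137 119 103  88  76  68  62   0   0   0   0   0   0]
[  0   0   0   0   0   0 106 111 118 127 140 151 161 174 187 196 206 217 227 233 239 243 243 241 236 231 224 214 206 197 185 174 166 151 136 122 111 104  98   0   0   0   0   0   0]
[  0   0   0   0   0  33  38  46  57  69  86 105 124 141 157 168 179 188 194 199 203 206 209 210 211 212 212 212 208 202 192 181 169 158 146 138 130   0   0   0   0   0   0   0   0]
[  0   0   0   0   0  42  48  58  68  80  96 114 131 147 159 170 182 192 197 199 204 210 213 213 213 214 216 216 213 205 198 191 182 167 158 151 145   0   0   0   0   0   0   0   0]
SHAFT [518.8 275.   17. ] 83.3 [112.8  25.9]
[  0   0   0   0   0  66  71  77  86  98 112 129 145 16
[... 1235 characters left out ...]
  0   0   0   0   0   0   0]
[  0   0  33  35  38  42  46  58  70  82  99 115 131 146 160 172 182 189 198 206 211 213 214 215 215 214 211 206 199 190 180 171 166 158 154   0   0   0   0   0   0   0   0   0   0]
carrier blob ((592.517333984375, -43.14237976074219), (228.89219665527344, 294.44879150390625), 36.47113037109375)
-185 558.0 640.0 598.9
-170 557.0 640.0 598.9
-155 557.0 639.0 598.3
-140 560.0 642.0 601.3
-125 560.0 642.0 601.2
-110 559.0 678.0 618.8
-95 514.0 690.0 601.9
-80 513.0 693.0 603.3
-65 514.0 693.0 603.3
-50 516.0 693.0 604.8
-35 516.0 696.0 605.7
-20 516.0 694.0 605.3
-5 518.0 696.0 606.9
10 413.0 695.0 554.0
25 573.0 647.0 609.7
40 573.0 645.0 608.9
55 575.0 644.0 609.5
```

A's keyway faces +x (about +68°), B's faces −x (about −82°), and C's is unclear. I'll write a move helper and start with A.

```bash
cat > g.py <<'E'
import sys
from h import *
def delta(x,y,z,yawdeg):
    s=env.observe(); r=s["tool_rot"]; Rm=R.from_euler('xyz',r).as_matrix()
    d=Rm.T@(np.array([x,y,z])-s["tcp_pos"]); yaw=r[2]; t=-(np.radians(yawdeg)-yaw); t=(t+np.pi)%(2*np.pi)-np.pi
    print("shift",d.round(1),"turn",round(t,3),"| tcp",np.round(s["tcp_pos"],1),"yaw",round(np.degrees(yaw),1),"F",np.round(s["wrist_force"],1),"grip",round(s["gripper_force"],1),round(s["grip_width"],3),"t",round(s["t"],2))
if __name__=="__main__":
    a=[float(v) for v in sys.argv[1:]]
    for i in range(0,len(a),4): delta(*a[i:i+4])
E
python3 g.py 437.5 300.5 120 79.2  437.5 300.5 58 79.2
```

```text
shift [-305.5  -90.9  130.3] turn 1.403 | tcp [182.9 492.1 250.3] yaw 159.6 F [-0.4 -0.3 -0.1] grip 0.0 0.998 t 2.0
shift [-305.5  -90.9  192.3] turn 1.403 | tcp [182.9 492.1 250.3] yaw 159.6 F [-0.4 -0.3 -0.1] grip 0.0 0.998 t 2.0
```

>>> jog_arm --plan '[[255,[-35,-10,15],0.149],[255,[-70,-20,30],0.298],[255,[-105,-30,45],0.447],[255,[-140,-40,60],0.596],[255,[-175,-52,75],0.745],[255,[-210,-62,90],0.894],[255,[-245,-73,105],1.043],[255,[-280,-84,120],1.192],[255,[-305.5,-91,130],1.341],[255,[-305.5,-91,150],1.403]]'

```text
t: 3.0
tcp_pos: [441.2, 298.9, 100.7]
tool_rot: [3.138, -0.002, 1.374]
wrist_force: [0.5, 0.9, 0.3]
grip_width: 0.001
gripper_force: 0.0
```

```bash
python3 g.py 437.5 300.5 52 79.2  437.5 300.5 48.5 79.2
```

```text
shift [ 0.8 -4.1 48.7] turn -0.008 | tcp [441.2 298.9 100.7] yaw 78.7 F [0.5 0.9 0.3] grip 0.0 0.001 t 3.0
shift [ 0.7 -4.2 52.2] turn -0.008 | tcp [441.2 298.9 100.7] yaw 78.7 F [0.5 0.9 0.3] grip 0.0 0.001 t 3.0
```

>>> jog_arm --plan '[[255,[0,0,25],0],[255,[0,-1,42],0],[255,[0,-1,47],0],[255,[0,-1,49],0],[255,[0,-1,50],0],[255,[0,-1,51],0],[255,[0,-1,51.5],0],[255,[0,-1,52],0],[255,[0,-1,52],0],[255,[0,-1,52],0]]'

```text
t: 4.0
tcp_pos: [436.9, 300.8, 48.8]
tool_rot: [3.141, -0.001, 1.383]
wrist_force: [-0.2, 0.1, 4.2]
grip_width: -0.001
gripper_force: 2.0
```

```bash
python3 g.py 437.5 300.5 48 79.2
```

```text
shift [-0.2  0.6  0.8] turn 0.001 | tcp [436.9 300.8  48.8] yaw 79.2 F [-0.2  0.1  4.2] grip 2.0 -0.001 t 4.0
```

>>> jog_arm --plan '[[255,[0,-2,0.5],0],[255,[0,-6,0.5],0],[255,[0,-10,0.5],0],[255,[0,-14,0.5],0],[255,[0,-18,0.5],0],[255,[0,-22,0.5],0],[255,[0,-26,0.5],0],[255,[0,-29,0.5],0],[255,[0,-31,0.5],0],[255,[0,-31,0.5],0]]'

```text
t: 5.0
tcp_pos: [406.3, 306.9, 48.6]
tool_rot: [3.14, -0.001, 1.383]
wrist_force: [0.1, -0.6, 7.5]
grip_width: -0.001
gripper_force: 3.8
```

>>> jog_arm --plan '[[255,[0,0,-5],0],[255,[0,0,-40],0],[255,[0,60,-60],0],[255,[0,110,-60],0],[255,[0,160,-60],0],[255,[0,200,-60],0],[255,[0,200,-60],0],[255,[0,200,-60],0],[255,[0,200,-60],0],[255,[0,200,-60],0]]'

```text
t: 6.0
tcp_pos: [601.2, 269.6, 107.9]
tool_rot: [-3.141, 0.0, 1.384]
wrist_force: [0.4, -0.3, 0.1]
grip_width: -0.001
gripper_force: 0.0
```

```bash
cat > l.py <<'E'
from h import *
import sys
np.set_printoptions(linewidth=250,suppress=True)
ct=env.camera("top"); cs=env.camera("side")
sh=shafts(ct)
print(unwrap(ct,sh[0][0],sh[0][1])[0].astype(int))
for c,a,wh in sh:
    if min(wh)>32: print("blob",c,wh); continue
    print("SHAFT",c.round(1),np.degrees(a).round(1),np.round(wh,1))
    for cam in (ct,cs):
        p,m,e=unwrap(cam,c,a); d=np.nan_to_num(m-e); w=np.clip(-d-15,0,None)
        print(d.astype(int),"dark centre",round((p*w).sum()/max(w.sum(),1e-6),1))
E
python3 l.py; python3 g.py 519 275 80 83
```

```text
[-110 -105 -100  -95  -90  -85  -80  -75  -70  -65  -59  -55  -50  -45  -40  -35  -29  -25  -20  -14  -10   -5    0    5   10   14   20   25   29   35   40   45   50   55   59   65   70   75   80   85   90   95  100  105  110]
SHAFT [605.8 234.4  17. ] 83.4 [46.7 25.9]
[  0   0   0   0   0  26  31  38  44  50  57  58  57  57  56  54  50  45  43  41  38  33  28  23  17  12   2  -6 -15 -22 -27 -32 -41 -46 -50 -54 -58 -61   0   0   0   0   0   0   0] dark centre 60.7
[  0   0   4   6   8  14  20  23  28  34  37  36  29  20  12  10   5   2  -1  -4 -10 -17 -21 -20 -15  -8  -5  -2   9  11  15  14   9   9   0   0   0   0   0   0   0   0   0   0   0] dark centre 1.2
shift [-10.1 -82.2  28.2] turn -0.065 | tcp [601.6 269.6 108.2] yaw 79.3 F [-0.8 -0.4  0.9] grip 0.0 0.001 t 6.1
```

```bash
python3 g.py 510 276.6 70 83  510 276.6 48.5 83
```

```text
shift [-10.2 -91.3  38.2] turn -0.065 | tcp [601.6 269.6 108.2] yaw 79.3 F [-0.8 -0.4  0.9] grip 0.0 0.001 t 6.1
shift [-10.2 -91.3  59.7] turn -0.065 | tcp [601.6 269.6 108.2] yaw 79.3 F [-0.8 -0.4  0.9] grip 0.0 0.001 t 6.1
```

>>> jog_arm --plan '[[255,[-5,-45,15],-0.03],[255,[-10.2,-91.3,30],-0.065],[255,[-10.2,-91.3,40],-0.065],[255,[-10.2,-91.3,50],-0.065],[255,[-10.2,-91.3,54],-0.065],[255,[-10.2,-91.3,57],-0.065],[255,[-10.2,-91.3,59],-0.065],[255,[-10.2,-91.3,60],-0.065],[255,[-10.2,-91.3,60],-0.065],[255,[-10.2,-91.3,60],-0.065]]'

```text
t: 7.1
tcp_pos: [512.3, 276.2, 48.8]
tool_rot: [3.139, -0.001, 1.447]
wrist_force: [-0.7, -0.3, 6.3]
grip_width: 0.004
gripper_force: 2.9
```

>>> jog_arm --plan '[[255,[0,2,0],0],[255,[0,6,0],0],[255,[0,11,0],0],[255,[0,16,0],0],[255,[0,21,0],0],[255,[0,26,0],0],[255,[0,31,0],0],[255,[0,34,0],0],[255,[0,36,0],0],[255,[0,36,0],0]]'

```text
t: 8.1
tcp_pos: [547.3, 271.7, 48.1]
tool_rot: [3.141, -0.001, 1.448]
wrist_force: [0.6, -0.3, 4.4]
grip_width: 0.0
gripper_force: 2.6
```

>>> jog_arm --plan '[[255,[0,36,-5],0],[255,[0,36,-40],0],[255,[-30,36,-80],0],[255,[-80,36,-120],0],[255,[-130,36,-160],0],[255,[-180,36,-200],0],[255,[-230,36,-200],0],[255,[-280,36,-200],0],[255,[-280,36,-200],0],[255,[-280,36,-200],0]]'

```text
t: 9.1
tcp_pos: [547.4, -14.5, 248.0]
tool_rot: [-3.141, 0.001, 1.443]
wrist_force: [0.1, -0.5, -0.1]
grip_width: 0.004
gripper_force: 0.0
```

```bash
python3 l.py
```

```text
[-110 -105 -100  -95  -90  -85  -80  -75  -70  -65  -59  -55  -50  -45  -40  -35  -29  -25  -20  -14  -10   -5    0    5   10   14   20   25   29   35   40   45   50   55   59   65   70   75   80   85   90   95  100  105  110]
SHAFT [414.2 304.8  17. ] 79.3 [113.6  25.1]
[   0    0    0    0    0    0   -3   -2   -2   -1   -2    0    3    6    2   -3   -7  -13  -33  -57  -85 -110 -122 -118  -99  -70  -42  -21  -12   -4    0    1    0    0    1    3    4    2    0    0    0    0    0    0    0] dark centre 1.2
[   0    0    0    0    0    0    1    0    0    0    0    0    0    5    7    8    5    1   -5  -21  -48  -84 -121 -151 -162 -157 -133 -102  -70  -46  -28  -14   -3    0    0    1    4    0    0    0    0    0    0    0    0] dark centre 12.0
SHAFT [575.7 268.1  17. ] 82.6 [113.5  25.2]
[ 0  0  0  0  0 -3 -2 -3 -3 -3 -2 -1 -1 -2 -2 -3 -5 -4 -4 -4 -2  0  0  0  0 -1 -1  0  0  0  1  2  2  1  1  1  0  0  0  0  0  0  0  0  0] dark centre 0.0
[  0   0   0 -14 -15 -16 -16 -12  -9  -6  -5  -4  -4  -4  -2  -3  -5  -6  -4  -3  -3  -3  -2  -2  -1   0   1   3   4   5   6   9  12   9   7   0   0   0   0   0   0   0   0   0   0] dark centre -84.4
SHAFT [610.5 267.7  17. ] 81.6 [113.2  26. ]
[ 0  0  0  0  0 -3 -3 -3 -2 -3 -4 -4  0  3 -1  0  0 -2 -3 -2 -2 -3 -2 -2 -2 -2  0  0 -1  1  5  4  3  2  6  6  5  6  0  0  0  0  0  0  0] dark centre 0.0
[  0   0   0 -12  -8  -8  -6  -3   0   4   4   3   3   2   0  -2  -1  -2  -4  -7  -5  -4  -2  -1  -1   0   4   7   9   8  12  11  10   9   7   0   0   0   0   0   0   0   0   0   0] dark centre 0.0
```

A's keyway is up. B moved on to x≈576, either by rolling or being knocked, and its keyway is hidden underneath. I'll roll it back in −n.

```bash
python3 g.py 581.6 267.3 100 82.6  581.6 267.3 48.3 82.6
```

```text
shift [280.2  -0.8 147.5] turn 0.004 | tcp [547.6 -11.  247.3] yaw 82.8 F [-0.3  0.6  0.6] grip 0.0 -0.002 t 9.2
shift [280.2  -0.7 199.2] turn 0.004 | tcp [547.6 -11.  247.3] yaw 82.8 F [-0.3  0.6  0.6] grip 0.0 -0.002 t 9.2
```

>>> jog_arm --plan '[[255,[50,0,20],0],[255,[100,0,50],0],[255,[150,0,80],0],[255,[200,0,110],0],[255,[245,0,130],0],[255,[278,0,145],0],[255,[280.2,-0.8,155],0],[255,[280.2,-0.8,165],0],[255,[280.2,-0.8,175],0],[255,[280.2,-0.8,185],0]]'

```text
t: 10.2
tcp_pos: [581.8, 266.6, 62.5]
tool_rot: [3.141, 0.0, 1.447]
wrist_force: [1.0, 0.5, -0.3]
grip_width: 0.001
gripper_force: 0.0
```

```bash
python3 g.py 581.6 267.3 48.3 82.6
```

```text
shift [ 0.7 -0.2 14.2] turn 0.005 | tcp [581.8 266.6  62.5] yaw 82.9 F [ 1.   0.5 -0.3] grip 0.0 0.001 t 10.2
```

>>> jog_arm --plan '[[255,[0,0,8],0],[255,[0,0,12],0],[255,[0,0,14],0],[255,[0,0,14.2],0],[255,[0,-5,14.2],0],[255,[0,-12,14.2],0],[255,[0,-19,14.2],0],[255,[0,-26,14.2],0],[255,[0,-31,14.2],0],[255,[0,-32,14.2],0]]'

```text
t: 11.2
tcp_pos: [548.9, 271.8, 48.5]
tool_rot: [-3.141, 0.0, 1.448]
wrist_force: [0.1, 0.1, 0.6]
grip_width: -0.002
gripper_force: 0.0
```

>>> jog_arm --plan '[[255,[0,0,0],0],[255,[0,0,-5],0],[255,[0,0,-40],0],[255,[-40,0,-80],0],[255,[-90,0,-120],0],[255,[-140,0,-160],0],[255,[-190,0,-200],0],[255,[-240,0,-200],0],[255,[-280,0,-200],0],[255,[-280,0,-200],0]]'

```text
t: 12.2
tcp_pos: [515.4, -9.4, 250.3]
tool_rot: [3.139, 0.001, 1.446]
wrist_force: [0.2, 0.6, 0.3]
grip_width: -0.001
gripper_force: 0.0
```

```bash
python3 l.py
```

```text
[-110 -105 -100  -95  -90  -85  -80  -75  -70  -65  -59  -55  -50  -45  -40  -35  -29  -25  -20  -14  -10   -5    0    5   10   14   20   25   29   35   40   45   50   55   59   65   70   75   80   85   90   95  100  105  110]
SHAFT [414.3 304.8  17. ] 78.9 [113.8  25.6]
[   0    0    0    0    0    0    0   -1   -2   -1   -2   -1    2    4    1   -3   -5  -16  -34  -57  -87 -113 -125 -120 -101  -73  -43  -20   -9   -2    1    2    3    4    3    2    1    1    0    0    0    0    0    0    0] dark centre 1.1
[   0    0    0    0    0    0    0    3    0    1    2    2    3    5    8    8    4    0   -6  -22  -48  -87 -124 -150 -162 -157 -132  -98  -70  -45  -26  -14   -4   -1    2    3    6    0    0    0    0    0    0    0    0] dark centre 11.8
SHAFT [563.7 270.8  17. ] 82.6 [114.8  25.2]
[ 0  0  0  0  0 -4 -4 -3 -2 -2 -3 -2 -3  0 -1 -4 -2 -2 -1 -1 -1  1  2  1  1  0  0 -1 -3 -3  0  1  1  1  2  2  1  1  0  0  0  0  0  0  0] dark centre 0.0
[ 0  0  0 -7 -7 -9 -6 -3  0 -2  0  0  0  3  2 -1 -3 -4 -4  0  0  0  0  0  1  1  0  0  1  2  4  4  4  5  9  0  0  0  0  0  0  0  0  0  0] dark centre 0.0
SHAFT [610.5 267.3  17. ] 82.5 [113.2  26. ]
[ 0  0  0  0  0 -5 -4 -3 -5 -3 -3  0  0  2  0  0  0  0 -1  0  0 -1  0  0 -1  0  0  0  0  4  6  5  5  8  7  5  5  7  0  0  0  0  0  0  0] dark centre 0.0
[   0    0  -12  -12   -8   -4   -4   -6   -3   -5  -14  -31  -54  -77 -104 -125 -140 -155 -165 -176 -191 -199 -200 -203 -195 -189 -184 -178 -166 -154 -145 -139 -132 -124    0    0    0    0    0    0    0    0    0    0    0] dark centre 5.3
```

```bash
python3 g.py 573.6 269.5 58 82.6
```

```text
shift [285.   21.2 191.8] turn 0.001 | tcp [515.8 -10.2 250.1] yaw 82.7 F [-0.3  0.6 -0.2] grip 0.0 -0.001 t 12.3
```

>>> jog_arm --plan '[[255,[50,5,20],0],[255,[100,10,60],0],[255,[150,15,100],0],[255,[200,21,130],0],[255,[247,21,150],0],[255,[280,21,170],0],[255,[285,21,185],0],[255,[285,21.2,192],0],[255,[285,21.2,194],0],[255,[285,21.2,194],0]]'

```text
t: 13.3
tcp_pos: [571.7, 273.5, 55.0]
tool_rot: [3.141, 0.0, 1.448]
wrist_force: [-0.5, 0.2, 0.3]
grip_width: 0.002
gripper_force: 0.0
```

```bash
python3 g.py 573.6 269.5 48 82.6
```

```text
shift [-3.7  2.4  7. ] turn 0.006 | tcp [571.7 273.5  55. ] yaw 82.9 F [-0.5  0.2  0.3] grip 0.0 0.002 t 13.3
```

>>> jog_arm --plan '[[255,[-1,1,5],0],[255,[-3,1,6.5],0],[255,[-3,1,7.3],0],[255,[-3,1,7.3],0],[255,[-3,-3,7.3],0],[255,[-3,-9,7.3],0],[255,[-3,-15,7.3],0],[255,[-3,-21,7.3],0],[255,[-3,-27,7.3],0],[255,[-3,-32,7.3],0]]'

```text
t: 14.3
tcp_pos: [539.9, 274.2, 48.8]
tool_rot: [3.139, 0.0, 1.448]
wrist_force: [-0.7, -4.4, 7.6]
grip_width: 0.001
gripper_force: 3.8
```

>>> jog_arm --plan '[[255,[0,0,0],0],[255,[0,0,-5],0],[255,[0,0,-40],0],[255,[-40,0,-80],0],[255,[-90,0,-120],0],[255,[-140,0,-160],0],[255,[-190,0,-200],0],[255,[-240,0,-200],0],[255,[-280,0,-200],0],[255,[-280,0,-200],0]]'

```text
t: 15.3
tcp_pos: [504.6, -5.6, 248.5]
tool_rot: [3.14, 0.0, 1.446]
wrist_force: [0.8, -0.2, 0.1]
grip_width: 0.001
gripper_force: 0.0
```

```bash
python3 l.py
```

```text
[-110 -105 -100  -95  -90  -85  -80  -75  -70  -65  -59  -55  -50  -45  -40  -35  -29  -25  -20  -14  -10   -5    0    5   10   14   20   25   29   35   40   45   50   55   59   65   70   75   80   85   90   95  100  105  110]
SHAFT [414.5 305.1  17. ] 78.8 [114.1  25.1]
[   0    0    0    0    0    0   -1    0    0    0    1    2    4    4    1   -3   -8  -18  -39  -63  -92 -115 -125 -120  -99  -70  -41  -20   -7   -1    2    3    4    5    4    2    2    1    2    2    0    0    0    0    0] dark centre 0.4
[   0    0    0    0    0    0    0    3    1    0    0    3    3    5    7    5    3    0   -7  -23  -54  -94 -127 -152 -165 -157 -128  -95  -64  -38  -21  -13   -3    0    1    4    6    0    0    0    0    0    0    0    0] dark centre 10.9
SHAFT [546.5 272.3  17. ] 82.6 [113.4  25.6]
[   0    0    0    0    0    1    1    0    0    0    0   -1   -2   -5   -4   -2   -1   -2   -1   -1    0    0    1    3    4   -4  -20  -42  -67  -92 -105 -110 -104  -96  -89  -79  -69  -62    0    0    0    0    0    0    0] dark centre 49.9
[  0   0   0  -8  -9  -9  -8  -5   0   1   5   6   4  -1  -2  -3  -2  -1  -4  -4  -2   0   0   3   5   1  -5 -15 -25 -35 -43 -48 -50 -48 -50   0   0   0   0   0   0   0   0   0   0] dark centre 47.6
SHAFT [610.5 267.6  17. ] 80.9 [113.4  25.9]
[ 0  0  0  0  0 -2 -2 -2 -1 -1 -4 -2  0  2  0 -1 -1 -2 -3 -1 -1 -1 -1 -1 -2 -3 -1 -1 -2  1  5  4  5  5  7  8  9  9  0  0  0  0  0  0  0] dark centre 0.0
[   0    0    0   -8   -9  -13  -19  -28  -45  -64  -82 -101 -116 -129 -141 -144 -139 -129 -119 -117 -119 -114 -102  -84  -72  -60  -44  -22   -8    6   19   26   30   30   34    0    0    0    0    0    0    0    0    0    0] dark centre -26.8
```

```bash
python3 g.py 551.5 271.7 58 82.6
```

```text
shift [281.8  10.4 190.2] turn 0.002 | tcp [505.   -6.3 248.3] yaw 82.7 F [-0.5  0.9 -0.2] grip 0.0 0.005 t 15.4
```

>>> jog_arm --plan '[[255,[50,3,20],0],[255,[100,6,60],0],[255,[150,10,100],0],[255,[200,10.4,130],0],[255,[247,10.4,150],0],[255,[280,10.4,170],0],[255,[282,10.4,185],0],[255,[282,10.4,191],0],[255,[282,10.4,194],0],[255,[282,10.4,194],0]]'

```text
t: 16.4
tcp_pos: [549.8, 275.2, 53.5]
tool_rot: [-3.141, 0.0, 1.448]
wrist_force: [0.8, -0.8, -0.3]
grip_width: -0.001
gripper_force: 0.0
```

```bash
python3 g.py 551.5 271.7 48 82.6
```

```text
shift [-3.2  2.1  5.5] turn 0.006 | tcp [549.8 275.2  53.5] yaw 82.9 F [ 0.8 -0.8 -0.3] grip 0.0 -0.001 t 16.4
```

>>> jog_arm --plan '[[255,[-1,0,4],0],[255,[-3,0,5.2],0],[255,[-3,0,5.8],0],[255,[-3,0,5.8],0],[255,[-3,-3,5.8],0],[255,[-3,-7,5.8],0],[255,[-3,-11,5.8],0],[255,[-3,-15,5.8],0],[255,[-3,-18.5,5.8],0],[255,[-3,-18.5,5.8],0]]'

```text
t: 17.4
tcp_pos: [531.6, 274.3, 48.9]
tool_rot: [3.14, -0.0, 1.447]
wrist_force: [-0.2, -2.9, 6.2]
grip_width: 0.004
gripper_force: 3.1
```

>>> jog_arm --plan '[[255,[0,0,0],0],[255,[0,0,-5],0],[255,[0,0,-40],0],[255,[-40,0,-80],0],[255,[-90,0,-120],0],[255,[-140,0,-160],0],[255,[-190,0,-200],0],[255,[-240,0,-200],0],[255,[-280,0,-200],0],[255,[-280,0,-200],0]]'

```text
t: 18.4
tcp_pos: [496.3, -5.9, 249.0]
tool_rot: [3.14, 0.0, 1.446]
wrist_force: [-0.1, 0.4, -0.1]
grip_width: 0.003
gripper_force: 0.0
```

```bash
python3 l.py; python3 g.py 602 268.8 58 81.8
```

```text
[-110 -105 -100  -95  -90  -85  -80  -75  -70  -65  -59  -55  -50  -45  -40  -35  -29  -25  -20  -14  -10   -5    0    5   10   14   20   25   29   35   40   45   50   55   59   65   70   75   80   85   90   95  100  105  110]
SHAFT [414.7 304.4  17. ] 79.2 [112.7  25.5]
[   0    0    0    0    0    0   -1   -2   -1   -3   -3   -1    1    2   -2   -6  -11  -23  -44  -71 -100 -120 -125 -112  -87  -58  -31  -13   -7   -2    1    1    0    1    3    3    3    1    0    0    0    0    0    0    0] dark centre -1.4
[   0    0    0    0    0    0    0    3    1    2    2    3    4    6    6    5    1   -1  -11  -32  -66 -106 -138 -159 -164 -147 -117  -84  -57  -33  -17   -6   -1    1    2    4    6    0    0    0    0    0    0    0    0] dark centre 9.3
SHAFT [537.1 273.5  17. ] 82.7 [112.8  25.1]
[   0    0    0    0    0    0    0    0    0    1    1    2    2    1    0   -3   -9  -25  -48  -75 -101 -119 -128 -116  -94  -66  -37  -19   -7   -3    3    5    6    5    6    3    4    4    0    0    0    0    0    0    0] dark centre -0.9
[   0    0    0   -9   -9   -7   -2    1    4    4    5    5    7    6    5    3    1    0  -10  -26  -55  -87 -117 -144 -152 -139 -118  -92  -64  -47  -32  -23  -13   -5    0    0    0    0    0    0    0    0    0    0    0] dark centre 11.7
SHAFT [610.2 267.   17. ] 81.6 [114.6  25.9]
[ 0  0  0  0  0  0  0  0  1 -1 -2 -5 -2  1  0 -2  0  0 -1  0 -2 -2 -1 -1 -3 -3 -2 -1 -3 -3  3  3  3  1  3  5  7  7  0  0  0  0  0  0  0] dark centre 0.0
[  0   0   0 -26 -26 -28 -31 -33 -38 -44 -49 -56 -61 -65 -61 -51 -49 -41 -25   5  36  65  88  92  88  70  53  39  25  16  10   5   1   0   0   0   0   0   0   0   0   0   0   0   0] dark centre -52.1
shift [286.8  68.9 190.6] turn 0.015 | tcp [496.7  -6.6 248.7] yaw 82.7 F [-0.4  0.2  0.2] grip 0.0 0.0 t 18.5
```

>>> jog_arm --plan '[[255,[50,15,20],0],[255,[100,30,60],0],[255,[147,45,100],0],[255,[194,60,130],0],[255,[240,69,150],0],[255,[280,69,170],0],[255,[285,69,185],0],[255,[285,69,191],0],[255,[284,70,194],0],[255,[284,70,195],0]]'

```text
t: 19.5
tcp_pos: [601.2, 269.7, 52.9]
tool_rot: [3.141, 0.0, 1.447]
wrist_force: [-0.6, -0.4, -0.1]
grip_width: 0.003
gripper_force: 0.0
```

```bash
python3 g.py 602.4 268.4 48 81.8
```

```text
shift [-1.1  1.3  4.9] turn 0.02 | tcp [601.2 269.7  52.9] yaw 82.9 F [-0.6 -0.4 -0.1] grip 0.0 0.003 t 19.5
```

>>> jog_arm --plan '[[255,[0,1,3.5],0.02],[255,[-1,1,4.8],0.02],[255,[-1,1,5.2],0.02],[255,[-1,1,5.2],0.02],[255,[-1,5,5.2],0.02],[255,[-1,10,5.2],0.02],[255,[-1,15,5.2],0.02],[255,[-1,20,5.2],0.02],[255,[-1,25,5.2],0.02],[255,[-1,28,5.2],0.02]]'

```text
t: 20.5
tcp_pos: [630.0, 264.5, 48.9]
tool_rot: [3.139, 0.0, 1.427]
wrist_force: [-0.1, -2.7, 6.5]
grip_width: 0.001
gripper_force: 3.0
```

>>> jog_arm --plan '[[255,[0,0,0],0],[255,[0,0,-5],0],[255,[0,0,-40],0],[255,[-40,0,-80],0],[255,[-90,0,-120],0],[255,[-140,0,-160],0],[255,[-190,0,-200],0],[255,[-240,0,-200],0],[255,[-280,0,-200],0],[255,[-280,0,-200],0]]'

```text
t: 21.5
tcp_pos: [588.4, -14.4, 249.0]
tool_rot: [3.139, 0.0, 1.426]
wrist_force: [-0.2, 0.3, 0.4]
grip_width: -0.002
gripper_force: 0.0
```

```bash
python3 l.py; python3 g.py 625 266 58 81.8
```

```text
[-110 -105 -100  -95  -90  -85  -80  -75  -70  -65  -59  -55  -50  -45  -40  -35  -29  -25  -20  -14  -10   -5    0    5   10   14   20   25   29   35   40   45   50   55   59   65   70   75   80   85   90   95  100  105  110]
SHAFT [414.7 304.4  17. ] 78.9 [113.   25.8]
[   0    0    0    0    0    0   -2   -1   -1   -1   -3    0    1    3    0   -4   -8  -21  -42  -70 -100 -118 -123 -113  -89  -61  -32  -16   -6    0    4    1    3    1    0    0    0    0    0    0    0    0    0    0    0] dark centre -1.0
[   0    0    0    0    0    1    1    2    2    2    4    2    3    6    7    5    1   -1  -11  -31  -64 -103 -137 -157 -163 -146 -116  -84  -59  -34  -19   -9   -2    0    2    4    6    0    0    0    0    0    0    0    0] dark centre 9.5
SHAFT [537.1 272.9  17. ] 82.4 [112.1  25. ]
[   0    0    0    0    0    1    2    1    1    2    2    2    3    3    0   -1   -8  -25  -49  -77 -106 -124 -127 -116  -94  -62  -35  -18   -4   -1    3    5    5    6    6    6    5    5    0    0    0    0    0    0    0] dark centre -1.2
[   0    0    0   -9   -8   -9   -6   -3    0    3    7    5    7    4    2    0    1    0   -9  -28  -57  -89 -118 -144 -151 -140 -115  -91  -63  -45  -31  -20  -10   -5    0    0    0    0    0    0    0    0    0    0    0] dark centre 11.3
SHAFT [623.5 265.2  17. ] 81.9 [113.4  25.2]
[ 0  0  0  0  0 -4 -3 -2 -1 -3 -4 -1  0  1 -2 -4 -2 -3 -3 -1 -1  0  0  0 -1 -2 -1  0  0  1  4  2  1  0  0  0  1  2  0  0  0  0  0  0  0] dark centre 0.0
[ 0  0 -8 -6 -3 -2 -1 -2 -3 -3 -4 -3 -2 -4 -7 -6 -5 -4 -5 -7 -7 -7 -4 -2  0  2  3  3  4  4  3  2  0  0  0  0  0  0  0  0  0  0  0  0  0] dark centre 0.0
shift [284.   -6.  190.6] turn -0.005 | tcp [588.7 -15.5 248.9] yaw 81.5 F [-0.4 -0.4  1.5] grip 0.0 -0.002 t 21.6
```

C's keyway faced +x, so I'll roll it back in −n.

```bash
python3 g.py 632.9 264 58 81.9
```

```text
shift [283.2   2.1 190.6] turn -0.007 | tcp [588.7 -15.5 248.9] yaw 81.5 F [-0.4 -0.4  1.5] grip 0.0 -0.002 t 21.6
```

>>> jog_arm --plan '[[255,[50,0,20],0],[255,[100,0,60],0],[255,[150,0,100],0],[255,[200,1,130],0],[255,[245,2,150],0],[255,[278,3,170],0],[255,[282,3,185],0],[255,[282,3,191],0],[255,[281,3,195],0],[255,[281,3,195],0]]'

```text
t: 22.6
tcp_pos: [632.0, 265.5, 52.5]
tool_rot: [-3.141, 0.0, 1.427]
wrist_force: [-0.3, -0.5, -0.1]
grip_width: 0.002
gripper_force: 0.0
```

>>> jog_arm --plan '[[255,[0,0,3],0],[255,[0,0,4.3],0],[255,[0,0,5],0],[255,[0,-2,5.2],0],[255,[0,-8,5.2],0],[255,[0,-15,5.2],0],[255,[0,-22,5.2],0],[255,[0,-29,5.2],0],[255,[0,-35,5.2],0],[255,[0,-39,5.2],0]]'

```text
t: 23.6
tcp_pos: [593.4, 271.4, 48.2]
tool_rot: [3.14, -0.0, 1.428]
wrist_force: [-0.5, -2.5, 3.1]
grip_width: 0.0
gripper_force: 1.7
```

>>> jog_arm --plan '[[255,[0,0,0],0],[255,[0,0,-5],0],[255,[0,0,-40],0],[255,[-40,0,-80],0],[255,[-90,0,-120],0],[255,[-140,0,-160],0],[255,[-190,0,-200],0],[255,[-240,0,-200],0],[255,[-280,0,-200],0],[255,[-280,0,-200],0]]'

```text
t: 24.6
tcp_pos: [553.3, -8.0, 248.3]
tool_rot: [3.14, 0.0, 1.426]
wrist_force: [0.4, 0.4, 0.2]
grip_width: 0.002
gripper_force: 0.0
```

```bash
python3 l.py|tail -3; python3 g.py 600 266 58 81.8
```

```text
SHAFT [603.6 268.7  17. ] 81.5 [114.4  26.1]
[  0   0   0   0   0  -3  -2  -1  -1   0  -1  -4  -3   0   0  -1   0  -1  -3  -2  -2  -2  -1   0   0   1   3   5   2  -5 -11 -16 -23 -29 -32 -32 -32 -31   0   0   0   0   0   0   0] dark centre 63.7
[ 0  0  0 -7 -7 -9 -8 -6 -6 -7 -5 -4 -4 -3 -1  0 -3 -4 -3 -2 -3 -5 -4 -4 -2  0  0  1  4  4  3  1  3  0  1  0  0  0  0  0  0  0  0  0  0] dark centre 0.0
shift [278.9   5.  190. ] turn -0.005 | tcp [553.6  -9.  248.2] yaw 81.5 F [-0.  -0.  -0.1] grip 0.0 0.0 t 24.7
```

```bash
python3 g.py 611.2 267.6 58 81.5
```

```text
shift [282.2  15.8 190.1] turn 0.001 | tcp [553.6  -9.  248.2] yaw 81.5 F [-0.  -0.  -0.1] grip 0.0 0.0 t 24.7
```

>>> jog_arm --plan '[[255,[50,4,20],0],[255,[100,8,60],0],[255,[150,12,100],0],[255,[200,15,130],0],[255,[245,16,150],0],[255,[278,16,170],0],[255,[281,16,185],0],[255,[281,16,191],0],[255,[281,16,194.5],0],[255,[281,16,194.5],0]]'

```text
t: 25.7
tcp_pos: [609.4, 270.1, 52.7]
tool_rot: [-3.141, 0.0, 1.427]
wrist_force: [0.1, -0.1, 0.4]
grip_width: 0.005
gripper_force: 0.0
```

>>> jog_arm --plan '[[255,[0,0,3],0],[255,[0,0,4.3],0],[255,[0,0,5],0],[255,[0,-2,5.2],0],[255,[0,-8,5.2],0],[255,[0,-14,5.2],0],[255,[0,-20,5.2],0],[255,[0,-26,5.2],0],[255,[0,-31,5.2],0],[255,[0,-31,5.2],0]]'

```text
t: 26.7
tcp_pos: [578.3, 274.7, 48.3]
tool_rot: [3.141, 0.0, 1.428]
wrist_force: [-1.0, -2.9, 6.5]
grip_width: 0.002
gripper_force: 3.6
```

>>> jog_arm --plan '[[255,[0,0,0],0],[255,[0,0,-5],0],[255,[0,0,-40],0],[255,[-40,0,-80],0],[255,[-90,0,-120],0],[255,[-140,0,-160],0],[255,[-190,0,-200],0],[255,[-240,0,-200],0],[255,[-280,0,-200],0],[255,[-280,0,-200],0]]'

```text
t: 27.7
tcp_pos: [538.5, -4.8, 248.7]
tool_rot: [3.14, 0.0, 1.426]
wrist_force: [-0.5, 0.9, 0.1]
grip_width: -0.001
gripper_force: 0.0
```

```bash
python3 l.py|tail -9
python3 - <<'E'
from h import *
c=env.camera("top");P=cloud(c)
for n,lo,hi,z0,z1 in (("lid",(480,-330),(620,-200),110,140),("rail",(480,-340),(620,-180),150,200)):
    q=P[(P[...,0]>lo[0])&(P[...,0]<hi[0])&(P[...,1]>lo[1])&(P[...,1]<hi[1])&(P[...,2]>z0)&(P[...,2]<z1)]; print(n,cv2.minAreaRect(q[:,:2].astype(np.float32)),q[:,2].max())
E
python3 g.py 552.5 -275 230 80
```

```text
SHAFT [414.7 304.8  17. ] 79.0 [114.6  25.7]
[   0    0    0    0    0    0    0    1    0    0    1    3    5    2   -1   -5   -9  -22  -43  -70 -101 -120 -125 -114  -90  -61  -34  -17   -5    0    3    1    3    2    1    1    0   -1    0    0    0    0    0    0    0] dark centre -0.9
[   0    0    0    0    0    1    0    1    2    1    2    2    2    5    7    6    2   -1  -12  -30  -65 -103 -136 -157 -164 -149 -120  -84  -57  -33  -17   -8   -2    0    1    2    5    0    0    0    0    0    0    0    0] dark centre 9.5
SHAFT [537.3 273.3  17. ] 82.8 [112.9  25.1]
[   0    0    0    0    0    0    0    0    0    1    1    0    3    1    0   -3  -10  -24  -50  -79 -105 -124 -126 -111  -87  -56  -30  -13   -4   -3    1    5    5    4    4    3    2    3    0    0    0    0    0    0    0] dark centre -1.9
[   0    0    0  -10  -10   -7   -2    2    2    3    5    5    6    6    5    3    1   -2  -13  -31  -61  -93 -123 -147 -151 -136 -112  -85  -59  -41  -30  -20  -12   -6    0    0    0    0    0    0    0    0    0    0    0] dark centre 10.6
SHAFT [587.5 270.9  17. ] 82.0 [113
[... 163 characters left out ...]
 4    6    3    2    2    1    2    2    0    0    0    0    0    0    0] dark centre -5.3
[   0    0    0  -11  -10   -6   -5   -6   -3   -2   -1    1    6    8    7    3   -2   -9  -27  -52  -87 -123 -145 -154 -146 -123  -94  -65  -43  -32  -24  -16   -6   -1    4    0    0    0    0    0    0    0    0    0    0] dark centre 6.8
lid ((552.8342895507812, -274.33551025390625), (72.20568084716797, 100.52890014648438), 79.8961181640625) 139.87186443521477
rail ((552.2843627929688, -275.2605285644531), (55.384910583496094, 14.692879676818848), 78.3573989868164) 177.21128589016962
shift [-266.3   53.1   17.9] turn 0.028 | tcp [538.8  -3.8 247.9] yaw 81.6 F [-0.1  0.4  0.4] grip 0.0 -0.0 t 27.85
```

All three keyways are up, so step 1 is met. Next I'll tip the crate by pushing the front end of the grip rail with the fingers shut.

```bash
python3 g.py 560.2 -232 173 80
```

```text
shift [-222.7   54.4   74.9] turn 0.028 | tcp [538.8  -3.8 247.9] yaw 81.6 F [-0.1  0.4  0.4] grip 0.0 -0.0 t 27.85
```

>>> jog_arm --plan '[[255,[-45,15,5],0.01],[255,[-90,30,20],0.02],[255,[-135,45,40],0.028],[255,[-175,52,55],0.028],[255,[-205,54,70],0.028],[255,[-220,54.4,75],0.028],[255,[-222,54.4,75],0.028],[255,[-222,54.4,75],0.028],[255,[-222,54.4,75],0.028],[255,[-222,54.4,75],0.028]]'

```text
t: 28.85
tcp_pos: [561.6, -228.2, 173.4]
tool_rot: [3.14, 0.0, 1.402]
wrist_force: [0.5, 0.7, -0.7]
grip_width: 0.001
gripper_force: 0.0
```

>>> jog_arm --plan '[[255,[-5,0,0],0],[255,[-11,0,0],0],[255,[-17,0,0],0],[255,[-23,0,0],0],[255,[-29,0,0],0],[255,[-35,0,0],0],[255,[-41,0,0],0],[255,[-47,0,0],0],[255,[-53,0,0],0],[255,[-59,0,0],0]]'

```text
t: 29.85
tcp_pos: [550.8, -288.4, 172.3]
tool_rot: [-3.141, 0.0, 1.4]
wrist_force: [-0.6, 0.9, 0.3]
grip_width: 0.002
gripper_force: 0.4
```

```bash
python3 - <<'E'
from h import *
cs=env.camera("side"); save(cs,"s1.png",(300,180,480,340),3.5)
E
python3 g.py 560.2 -232 173 80
```

```text
shift [58.2 -0.3 -0.8] turn 0.003 | tcp [ 550.6 -289.4  172.2] yaw 80.2 F [0.6 0.8 0.6] grip 0.0 -0.002 t 29.9
```

View pics/s1.png

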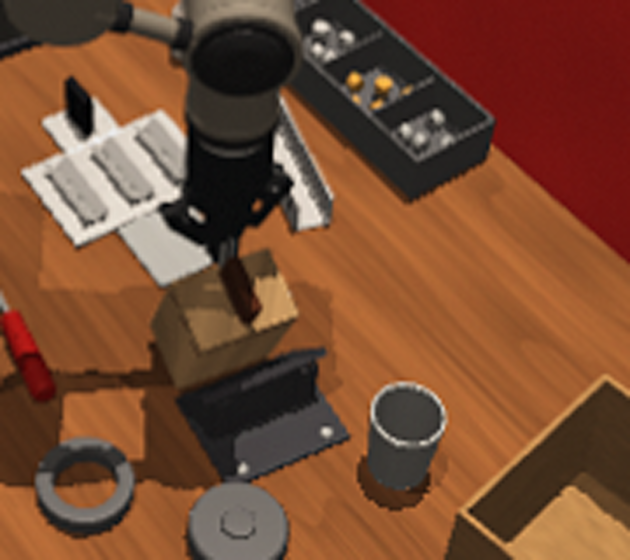

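The side view shows the crate (230,310) tipping back toward the rest (265,400), pushed at the rail. I'll continue.

>>> jog_arm --plan '[[255,[-4,0,0],0],[255,[-8,0,0],0],[255,[-12,0,0],0],[255,[-16,0,0],0],[255,[-20,0,0],0],[255,[-24,0,0],0],[255,[-28,0,0],0],[255,[-32,0,0],0],[255,[-34,0,0],0],[255,[-35,0,0],0]]'

```text
t: 30.9
tcp_pos: [544.9, -322.5, 172.3]
tool_rot: [3.142, -0.0, 1.4]
wrist_force: [-1.1, 0.4, -0.2]
grip_width: 0.004
gripper_force: 0.0
```

>>> jog_arm --plan '[[255,[0,0,0],0],[255,[0,0,0],0],[255,[20,0,-10],0],[255,[60,0,-50],0],[255,[110,0,-50],0],[255,[160,0,-50],0],[255,[210,0,-50],0],[255,[250,0,-50],0],[255,[290,0,-50],0],[255,[300,0,-50],0]]'

```text
t: 31.9
tcp_pos: [596.1, -21.4, 223.2]
tool_rot: [3.141, -0.002, 1.405]
wrist_force: [0.3, 0.4, 0.0]
grip_width: -0.0
gripper_force: 0.0
```

```bash
python3 - <<'E'
from h import *
cs=env.camera("side"); save(cs,"s2.png",(300,180,480,340),3.5)
np.savez("side2.npz",P=cloud(cs),im=cs["image"])
c=env.camera("top"); np.savez("top2.npz",P=cloud(c),im=c["image"]); save(c,"t2.png",(280,150,470,260),4)
E
python3 g.py 609 44.8 120 87.4
```

```text
shift [ 70.3   1.2 102.9] turn -0.122 | tcp [596.  -24.3 222.9] yaw 80.4 F [-0.2  0.1  0.3] grip 0.0 -0.001 t 32.0
```

View pics/s2.png

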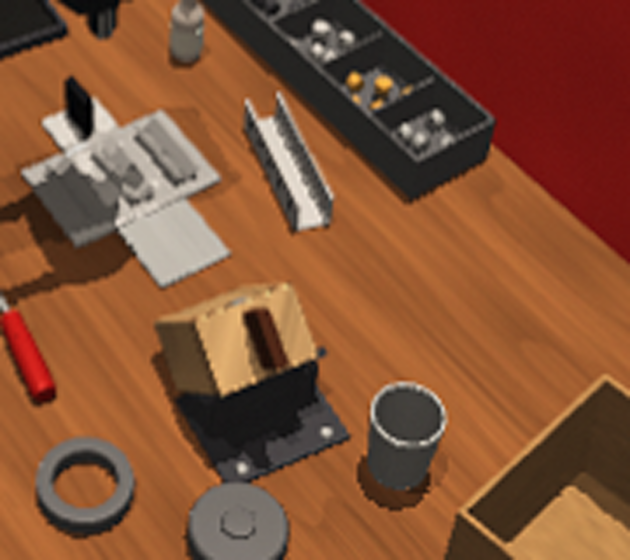

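The crate (230,350) now leans by itself on the rest. Next I'll measure the rest axis and carrier pose accurately.

Run:
```python
from h import *
T=np.load("top0.npz"); P=T['P']; hsv=cv2.cvtColor(T['im'],cv2.COLOR_RGB2HSV)
m=((hsv[...,2]<100)&(hsv[...,1]<90)&(P[...,0]>455)&(P[...,0]<625)&(P[...,1]>-425)&(P[...,1]<-312)).astype(np.uint8)
m=cv2.morphologyEx(m,cv2.MORPH_OPEN,np.ones((3,3)))
n,l,st,_=cv2.connectedComponentsWithStats(m); i=1+np.argmax(st[1:,4]); q=P[l==i]; print("rest",st[i],cv2.minAreaRect(q[:,:2].astype(np.float32)))
# slope plane fit, rest plate z 15..70
from numpy.linalg import svd,lstsq
s=q[(q[:,2]>20)&(q[:,2]<65)]; A=np.c_[s[:,:2],np.ones(len(s))]; co,_,_,_=lstsq(A,s[:,2],rcond=None); 
res=np.abs(A@co-s[:,2]); s=s[res<6]; A=np.c_[s[:,:2],np.ones(len(s))]; co,_,_,_=lstsq(A,s[:,2],rcond=None)
g=co[:2]; print("up-slope dir deg",np.degrees(np.arctan2(g[1],g[0])),"slope from vert",np.degrees(np.arctan(1/np.hypot(*g))),"n",len(s), "x-mid",s[:,0].min(),s[:,0].max())
# foot point on crate centreline
c0=np.array([552.6,-274.8]);u=np.array([np.cos(np.radians(-100.1)),np.sin(np.radians(-100.1))])
t=-(co[2]+g@c0)/(g@u); print("foot along crate line",t,c0+t*u)
P=np.load("top2.npz")['P']
def b(lo,hi,z0,z1,n):
    q=P[(P[...,0]>lo[0])&(P[...,0]<hi[0])&(P[...,1]>lo[1])&(P[...,1]<hi[1])&(P[...,2]>z0)&(P[...,2]<z1)]; print(n,len(q),cv2.minAreaRect(q[:,:2].astype(np.float32)),np.percentile(q[:,2],[5,95]))
b((470,-420),(620,-255),80,200,"crate leaned top"); b((560,10),(660,80),30,75,"fin")
```

```text
rest [ 419  193   35   43 1029] ((543.5303955078125, -372.4216003417969), (102.18829345703125, 126.78794860839844), 81.69873046875)
up-slope dir deg -98.19544574209283 slope from vert 38.551298169526625 n 425 x-mid 482.2029410434935 610.8626504748756
foot along crate line 38.39580413919666 [ 545.86665353 -312.60079127]
crate leaned top 1282 ((541.2931518554688, -343.4330139160156), (128.56341552734375, 101.05005645751953), 83.7847900390625) [ 85.82221617 153.37577822]
fin 19 ((609.7671508789062, 44.982608795166016), (41.394447326660156, 12.858968734741211), 86.98921203613281) [46.68554487 60.34386165]
```

```bash
python3 g.py 609.4 44.9 46 87.1
```

```text
shift [ 70.4   1.5 176.9] turn -0.117 | tcp [596.  -24.3 222.9] yaw 80.4 F [-0.2  0.1  0.3] grip 0.0 -0.001 t 32.0
```

>>> jog_arm --plan '[[100,[30,1,20],-0.06],[100,[60,1,60],-0.117],[100,[70,1.5,105],-0.117],[100,[70.4,1.5,135],-0.117],[100,[70.4,1.5,155],-0.117],[100,[70.4,1.5,170],-0.117],[100,[70.4,1.5,177],-0.117],[255,[70.4,1.5,177],-0.117],[255,[70.4,1.5,177],-0.117],[255,[70.4,1.5,177],-0.117]]'

```text
t: 33.0
tcp_pos: [610.2, 42.0, 46.8]
tool_rot: [3.14, 0.0, 1.516]
wrist_force: [-0.7, -0.5, -2.2]
grip_width: 0.129
gripper_force: 58.4
```

```bash
python3 g.py 593.2 -4.4 46 81.5 584.3 -63.7 46 81.5
```

```text
shift [-47.3 -14.4   0.8] turn 0.094 | tcp [610.2  42.   46.8] yaw 86.9 F [-0.7 -0.5 -2.2] grip 58.4 0.129 t 33.0
shift [-107.   -20.1    0.8] turn 0.094 | tcp [610.2  42.   46.8] yaw 86.9 F [-0.7 -0.5 -2.2] grip 58.4 0.129 t 33.0
```

>>> jog_arm --plan '[[255,[-4,-1,0],0.01],[255,[-10,-3,0],0.02],[255,[-16,-5,0],0.03],[255,[-22,-7,0],0.042],[255,[-28,-9,0],0.054],[255,[-34,-11,0],0.068],[255,[-40,-13,0],0.08],[255,[-46,-14.4,0],0.094],[255,[-50,-14.4,0],0.094],[255,[-50,-14.4,0],0.094]]'

```text
t: 34.0
tcp_pos: [592.9, -7.2, 46.7]
tool_rot: [3.139, -0.0, 1.422]
wrist_force: [-0.5, 2.7, 7.8]
grip_width: 0.131
gripper_force: 60.2
```

```bash
python3 - <<'E'
from h import *
c=env.camera("top");P=cloud(c); save(c,"t3.png",(280,150,470,260),4)
hsv=cv2.cvtColor(c["image"],cv2.COLOR_RGB2HSV)
m=((hsv[...,1]<50)&(hsv[...,2]>150)&(P[...,0]>480)&(P[...,0]<690)&(P[...,1]>-270)&(P[...,1]<70)&(P[...,2]<30))
q=P[m]
for y in range(-255,-150,8):
    k=q[np.abs(q[:,1]-y)<3]
    if len(k): print(y,k[:,0].min().round(),k[:,0].max().round(),((k[:,0].min()+k[:,0].max())/2).round(1))
E
python3 g.py 584 -66.7 46 81.5
```

```text
-247 583.0 592.0 587.6
-239 543.0 599.0 571.1
-231 518.0 602.0 559.6
-223 520.0 602.0 561.3
-215 520.0 601.0 560.8
-207 520.0 605.0 562.3
-199 523.0 604.0 563.4
-191 523.0 607.0 565.0
-183 526.0 607.0 566.6
-175 526.0 610.0 567.8
-167 528.0 611.0 569.7
-159 528.0 659.0 594.0
-151 528.0 662.0 595.0
shift [-60.1  -0.    0.7] turn -0.001 | tcp [593.   -7.2  46.7] yaw 81.5 F [0.5 2.3 8. ] grip 60.2 0.132 t 34.05
```

View pics/t3.png

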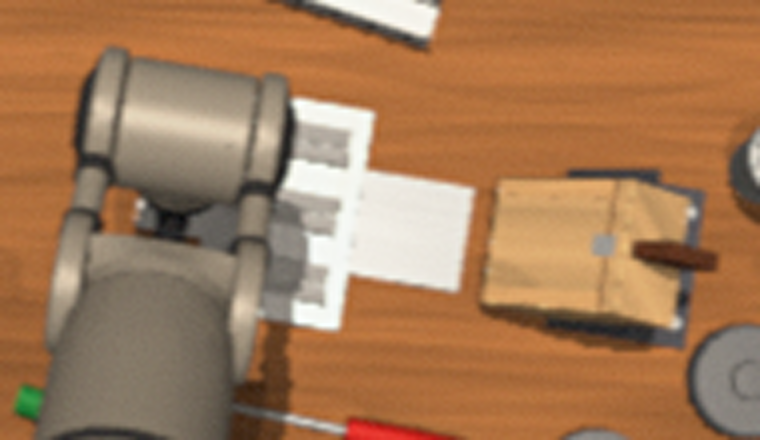

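The blade (415,235 in the crop) is aligned with the leaning crate (580,250). I'll slide it in.

>>> jog_arm --plan '[[255,[-5,0,0],0],[255,[-12,0,0],0],[255,[-20,0,0],0],[255,[-28,0,0],0],[255,[-36,0,0],0],[255,[-44,0,0],0],[255,[-51,0,0],0],[255,[-57,0,0],0],[255,[-61,0,0],0],[255,[-62,0,0],0]]'

```text
t: 35.05
tcp_pos: [583.8, -68.0, 46.7]
tool_rot: [3.14, -0.001, 1.422]
wrist_force: [2.0, 6.9, 7.6]
grip_width: 0.133
gripper_force: 60.2
```

>>> jog_arm --plan '[[255,[0,0,0],0],[255,[0,0,0],0],[100,[0,0,0],0],[100,[0,0,0],0],[100,[0,0,-30],0],[100,[0,0,-70],0],[100,[40,0,-110],0],[100,[80,0,-150],0],[100,[120,0,-190],0],[100,[120,0,-190],0]]'

```text
t: 36.05
tcp_pos: [602.0, 53.1, 239.2]
tool_rot: [3.136, -0.001, 1.425]
wrist_force: [0.1, 0.1, -1.2]
grip_width: 0.609
gripper_force: 0.0
```

```bash
python3 - <<'E'
from h import *
c=env.camera("top");P=cloud(c); save(c,"t4.png",(280,150,470,260),4)
hsv=cv2.cvtColor(c["image"],cv2.COLOR_RGB2HSV)
def b(lo,hi,z0,z1,n,extra=True):
    q=P[(P[...,0]>lo[0])&(P[...,0]<hi[0])&(P[...,1]>lo[1])&(P[...,1]<hi[1])&(P[...,2]>z0)&(P[...,2]<z1)&extra]; print(n,len(q),cv2.minAreaRect(q[:,:2].astype(np.float32)) if len(q)>3 else "",np.percentile(q[:,2],[5,50,95])); return q
b((540,-100),(640,-30),40,75,"fin")
# rail: dark brown colour
im=c["image"].astype(int); br=(im[...,0]<130)&(im[...,0]>im[...,2]+15)
q=b((480,-420),(620,-330),100,190,"rail",br); print(q.mean(0),q.min(0),q.max(0))
q=b((480,-420),(620,-250),90,125,"upper"); print(q[:,1].min(),q[:,1].max())
cs=env.camera("side"); 
print(env.find_in(c,"crate_grip")[:1],env.find_in(cs,"crate_grip")[:1]) if 0 else None
E
python3 g.py 584 -66.7 46 81.5
```

```text
fin 62 ((584.1416015625, -65.11299133300781), (42.696815490722656, 11.683320045471191), 81.88677978515625) [49.49861545 58.62474677 63.63577139]
rail 133 ((515.8557739257812, -369.8814392089844), (58.987972259521484, 56.1760139465332), 82.61962127685547) [112.04437533 151.07578167 168.29619251]
[ 534.12181557 -369.9162897   148.33399176] [ 489.55153188 -401.45010204  102.63546211] [ 546.44132686 -337.07666158  172.96216144]
upper 616 ((541.493408203125, -337.7724304199219), (105.16704559326172, 99.3580322265625), 82.34068298339844) [ 92.9498105  109.82997185 123.75005137]
-394.7269944073794 -281.6508408479028
shift [-120.4   -1.3  191.6] turn 0.003 | tcp [601.9  52.2 237.7] yaw 81.7 F [ 0.1 -0.2 -0.2] grip 0.0 0.61 t 36.15
```

View pics/t4.png

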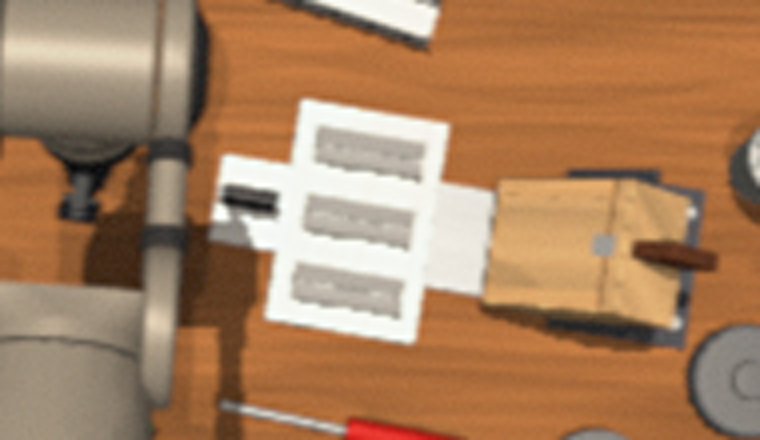

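The blade is in under the crate (front edge at 490,240) and the crate is unmoved. Next I'll locate the tilted rail so I can grip it.

```bash
python3 - <<'E'
from h import *
c=env.camera("top");P=cloud(c)
im=c["image"].astype(int); br=(im[...,0]<125)&(im[...,0]>im[...,2]+25)&(P[...,2]>110)&(P[...,1]<-325)&(P[...,1]>-420)&(P[...,0]>505)&(P[...,0]<570)
n,l,st,_=cv2.connectedComponentsWithStats(br.astype(np.uint8)); i=1+np.argmax(st[1:,4]); q=P[l==i]
r=cv2.minAreaRect(q[:,:2].astype(np.float32)); print(r)
for y in range(-400,-335,10):
    k=q[abs(q[:,1]-y)<5]; print(y,k[:,0].min().round(1),k[:,0].max().round(1),np.percentile(k[:,2],[10,50,90]).round(1)) if len(k) else 0
E
python3 g.py 537.2 -374.3 230 81.7  537.2 -374.3 148 81.7
```

```text
((535.592529296875, -373.77093505859375), (61.38420486450195, 15.886085510253906), 80.54531860351562)
-400 527.1 538.8 [137.7 143.1 145.3]
-390 527.5 540.9 [133.2 151.  157.3]
-380 528.5 542.3 [139.7 158.1 161.8]
-370 528.2 542.1 [117.8 163.4 171. ]
-360 530.5 545.3 [135.3 160.7 169.2]
-350 533.6 543.5 [143.2 151.1 157.2]
-340 534.1 540.7 [138.4 145.4 147.9]
shift [-429.9   -1.     5.8] turn -0.002 | tcp [601.   50.9 235.6] yaw 81.6 F [-0.2  0.1 -0. ] grip 0.0 0.607 t 36.2
shift [-429.9   -1.    87.8] turn -0.002 | tcp [601.   50.9 235.6] yaw 81.6 F [-0.2  0.1 -0. ] grip 0.0 0.607 t 36.2
```

>>> jog_arm --plan '[[120,[-48,0,0],0.015],[120,[-96,0,0],0.015],[120,[-144,-1,0],0.015],[120,[-192,-1,0],0.015],[120,[-240,-2,0],0.015],[120,[-288,-2,0],0.015],[120,[-336,-3,0],0.015],[120,[-384,-3,2],0.015],[120,[-425,-3,5],0.015],[120,[-430,-3,6],0.015]]'

```text
t: 37.2
tcp_pos: [530.8, -380.0, 225.8]
tool_rot: [-3.137, -0.001, 1.401]
wrist_force: [-0.3, -0.8, -0.2]
grip_width: 0.528
gripper_force: 0.0
```

```bash
python3 g.py 535.3 -374.5 148 80.6
```

```text
shift [ 6.1  3.8 77.8] turn -0.006 | tcp [ 530.8 -380.   225.8] yaw 80.2 F [-0.3 -0.8 -0.2] grip 0.0 0.528 t 37.2
```

>>> jog_arm --plan '[[120,[3,2,0],0],[120,[3,2,15],0],[120,[4,2,30],0],[120,[4,2,45],0],[120,[4,2,60],0],[120,[4,2,70],0],[120,[4,2,75],0],[120,[4,2,77],0],[120,[4,2,77],0],[120,[4,2,77],0]]'

```text
t: 38.2
tcp_pos: [537.5, -370.7, 153.1]
tool_rot: [3.141, 0.001, 1.408]
wrist_force: [-0.0, 0.1, -0.0]
grip_width: 0.534
gripper_force: 0.0
```

```bash
python3 g.py 535.3 -374.5 148 80.6
```

```text
shift [-4.1 -1.6  5.1] turn 0.001 | tcp [ 537.5 -370.7  153.1] yaw 80.7 F [-0.   0.1 -0. ] grip 0.0 0.534 t 38.2
```

>>> jog_arm --plan '[[120,[-2,-1,2],0],[120,[-4,-1.6,4],0],[120,[-4,-1.6,4],0],[120,[-4,-1.6,4],0],[200,[-4,-1.6,4],0],[200,[-4,-1.6,4],0],[216,[-4,-1.6,4],0],[216,[-4,-1.6,4],0],[216,[-4,-1.6,4],0],[216,[-4,-1.6,4],0]]'

```text
t: 39.2
tcp_pos: [535.4, -374.1, 148.6]
tool_rot: [3.141, -0.0, 1.408]
wrist_force: [2.2, 1.4, 1.8]
grip_width: 0.163
gripper_force: 27.8
```

>>> jog_arm --plan '[[216,[3,0,-1.3],0],[216,[7,0,-3],0],[216,[11,0,-4.6],0],[216,[15,0,-6],0],[216,[19,0,-7.3],0],[216,[23,0,-8.5],0],[216,[27,0,-9.6],0],[216,[30,0,-10.2],0],[216,[33,0,-10.8],0],[216,[33,0,-10.8],0]]'

```text
t: 40.2
tcp_pos: [540.6, -341.5, 159.8]
tool_rot: [3.141, 0.001, 1.408]
wrist_force: [0.7, -2.8, 3.0]
grip_width: 0.155
gripper_force: 27.5
```

```bash
python3 - <<'E'
from h import *
cs=env.camera("side"); save(cs,"s5.png",(300,180,480,340),3.5)
E
python3 g.py 535.3 -374.5 148 80.6
```

```text
shift [-33.2   0.1  11.8] turn 0.001 | tcp [ 540.6 -341.7  159.8] yaw 80.7 F [ 1.5 -1.3  3.7] grip 27.6 0.168 t 40.25
```

View pics/s5.png

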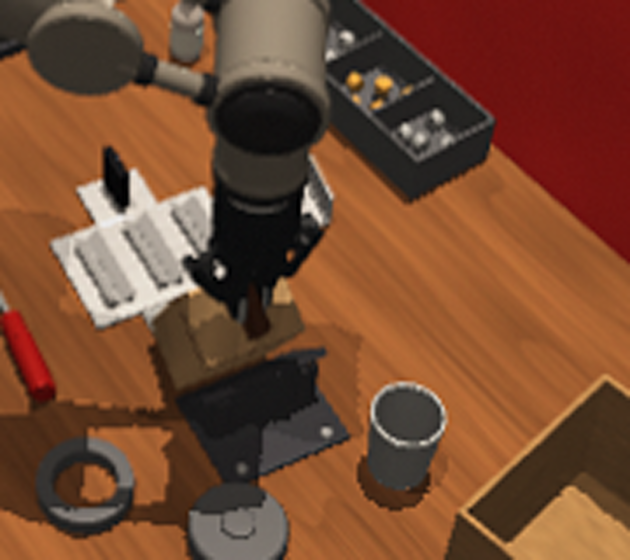

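The crate is pivoting in the grip, now about 25° and clear of the rest. I'll continue the arc.

>>> jog_arm --plan '[[216,[4,0,-0.8],0],[216,[9,0,-1.6],0],[216,[14,0,-2.3],0],[216,[19,0,-2.9],0],[216,[24,0,-3.3],0],[216,[29,0,-3.6],0],[216,[34,0,-3.8],0],[216,[39,0,-3.9],0],[216,[44,0,-3.9],0],[216,[48,0,-3.9],0]]'

```text
t: 41.25
tcp_pos: [548.5, -293.6, 163.7]
tool_rot: [3.141, -0.0, 1.408]
wrist_force: [0.8, -0.7, 4.3]
grip_width: 0.16
gripper_force: 28.0
```

>>> jog_arm --plan '[[216,[3,0,0],0],[216,[7,0,0],0],[216,[11,0,0.1],0],[216,[15,0,0.3],0],[216,[18,0,0.5],0],[216,[21,0,0.7],0],[216,[23,0,0.8],0],[216,[25,0,0.9],0],[216,[25,0,0.9],0],[216,[25,0,0.9],0]]'

```text
t: 42.25
tcp_pos: [551.5, -269.2, 161.2]
tool_rot: [-3.139, -0.001, 1.408]
wrist_force: [0.1, -0.6, -7.3]
grip_width: 0.161
gripper_force: 26.7
```

```bash
python3 - <<'E'
from h import *
cs=env.camera("side"); save(cs,"s6.png",(300,180,480,340),3.5)
E
python3 g.py 535.3 -374.5 148 80.6
```

```text
shift [-106.5    1.2   13.1] turn 0.001 | tcp [ 551.5 -269.2  161.3] yaw 80.6 F [ 0.8 -0.9 -8. ] grip 26.7 0.16 t 42.3
```

View pics/s6.png

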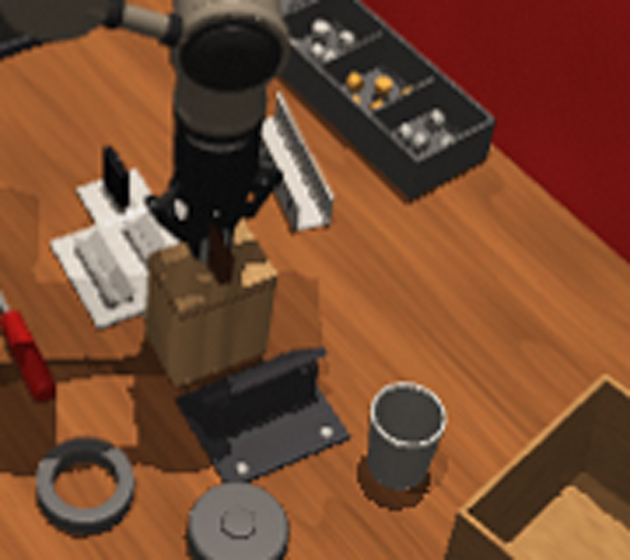

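The crate is almost upright and hanging in the grip. I'll nudge it onto the blade, lower it and release.

>>> jog_arm --plan '[[216,[2,0,0],0],[216,[4,0,0],0],[216,[6,0,0],0],[216,[6,0,1],0],[216,[6,0,2],0],[216,[6,0,3],0],[216,[6,0,3.5],0],[190,[6,0,3.5],0],[160,[6,0,3.5],0],[130,[6,0,3.5],0]]'

```text
t: 43.3
tcp_pos: [553.5, -264.1, 159.1]
tool_rot: [3.14, 0.001, 1.408]
wrist_force: [0.0, 0.4, 0.4]
grip_width: 0.487
gripper_force: 0.0
```

>>> jog_arm --plan '[[110,[0,0,0],0],[110,[0,0,-20],0],[110,[0,0,-60],0],[110,[40,0,-80],0],[110,[80,0,-80],0],[110,[130,0,-80],0],[110,[180,0,-80],0],[110,[230,0,-80],0],[110,[260,0,-80],0],[110,[260,0,-80],0]]'

```text
t: 44.3
tcp_pos: [595.7, -3.1, 238.6]
tool_rot: [3.141, -0.001, 1.413]
wrist_force: [1.3, 0.2, -0.1]
grip_width: 0.572
gripper_force: 0.0
```

```bash
cat > k.py <<'E'
from h import *
c=env.camera("top");P=cloud(c)
d=np.array([np.cos(np.radians(-98.3)),np.sin(np.radians(-98.3))])
def b(lo,hi,z0,z1,n):
    q=P[(P[...,0]>lo[0])&(P[...,0]<hi[0])&(P[...,1]>lo[1])&(P[...,1]<hi[1])&(P[...,2]>z0)&(P[...,2]<z1)]
    if len(q)>5: print(n,len(q),cv2.minAreaRect(q[:,:2].astype(np.float32)),np.percentile(q[:,2],[5,50,95]).round(1))
    return q
q=b((470,-335),(640,-140),118,145,"lid")
A=np.c_[q[:,:2],np.ones(len(q))]; co=np.linalg.lstsq(A,q[:,2],rcond=None)[0]; print("lid tilt deg along d",np.degrees(np.arctan(co[:2]@d)))
b((470,-335),(640,-140),152,190,"rail"); b((540,-110),(640,100),42,75,"fin")
E
python3 k.py;python3 g.py 584.5 -66 46 81.8
```

```text
lid 709 ((553.1240234375, -266.7167053222656), (73.03093719482422, 101.32926940917969), 81.0683822631836) [127.2 133.3 138.8]
lid tilt deg along d 0.9982965915984786
rail 112 ((552.4544677734375, -266.577880859375), (54.215511322021484, 14.210012435913086), 80.92843627929688) [154.2 172.1 176.7]
fin 22 ((585.052734375, -51.03902816772461), (11.586603164672852, 12.786632537841797), 3.1151740550994873) [50.7 60.3 64.1]
shift [-61.7  -1.3 192.6] turn -0.016 | tcp [595.5  -5.3 238.6] yaw 80.9 F [-0.2 -0.3  0.9] grip 0.0 0.568 t 44.35
```

The crate stands on the blade, with its centre about 36 mm behind the tip and level. Now I'll grip the fin.

>>> jog_arm --plan '[[110,[-30,0,20],-0.016],[110,[-60,-1,60],-0.016],[110,[-61,-1.3,105],-0.016],[110,[-61.7,-1.3,140],-0.016],[110,[-61.7,-1.3,165],-0.016],[110,[-61.7,-1.3,180],-0.016],[110,[-61.7,-1.3,190],-0.016],[110,[-61.7,-1.3,191],-0.016],[110,[-61.7,-1.3,191],-0.016],[110,[-61.7,-1.3,191],-0.016]]'

```text
t: 45.35
tcp_pos: [584.8, -68.3, 48.8]
tool_rot: [3.14, 0.0, 1.424]
wrist_force: [0.7, 0.0, -1.3]
grip_width: 0.57
gripper_force: 0.0
```

>>> jog_arm --plan '[[180,[0,0,0],0],[255,[0,0,0],0],[255,[0,0,0],0],[255,[0,0,0],0],[255,[1,0,0],0],[255,[3,0,0],0],[255,[6,0,0],0],[255,[10,0,0],0],[255,[14,0,0],0],[255,[18,0,0],0]]'

```text
t: 46.35
tcp_pos: [587.2, -52.0, 48.4]
tool_rot: [3.14, 0.003, 1.424]
wrist_force: [-1.0, -9.9, 4.4]
grip_width: 0.134
gripper_force: 59.8
```

>>> jog_arm --plan '[[255,[4,0,0],0],[255,[8,0,0],0],[255,[12,0,0],0],[255,[16,0,0],0],[255,[20,0,0],0],[255,[24,0,0],0],[255,[28,0,0],0],[255,[32,0,0],0],[255,[36,0,0],0],[255,[40,0,0],0]]'

```text
t: 47.35
tcp_pos: [593.1, -12.4, 48.4]
tool_rot: [3.14, 0.003, 1.424]
wrist_force: [-1.6, -10.1, 4.9]
grip_width: 0.129
gripper_force: 59.8
```

>>> jog_arm --plan '[[255,[4,0,0],0],[255,[8,0,0],0],[255,[12,0,0],0],[255,[16,0,0],0],[255,[20,0,0],0],[255,[24,0,0],0],[255,[28,0,0],0],[255,[32,0,0],0],[255,[34,0,0],0],[255,[35,0,0],0]]'

```text
t: 48.35
tcp_pos: [598.2, 22.3, 48.4]
tool_rot: [3.14, 0.003, 1.424]
wrist_force: [-0.7, -9.4, 5.6]
grip_width: 0.132
gripper_force: 59.9
```

>>> jog_arm --plan '[[255,[0,0,0],0],[255,[0,0,0],0],[110,[0,0,0],0],[110,[0,0,0],0],[110,[0,0,-30],0],[110,[0,0,-70],0],[110,[40,0,-110],0],[110,[90,0,-150],0],[110,[140,0,-150],0],[110,[170,0,-150],0]]'

```text
t: 49.35
tcp_pos: [623.3, 194.4, 200.1]
tool_rot: [3.138, -0.002, 1.424]
wrist_force: [0.6, 0.1, -0.3]
grip_width: 0.57
gripper_force: 0.0
```

```bash
cat >> k.py <<'E'
hsv=cv2.cvtColor(c["image"],cv2.COLOR_RGB2HSV)
m=((hsv[...,1]<50)&(hsv[...,2]>120)&(P[...,0]>460)&(P[...,0]<740)&(P[...,1]>-150)&(P[...,1]<60)&(P[...,2]<14)&(P[...,2]>-6)).astype(np.uint8)
m=cv2.morphologyEx(m,cv2.MORPH_CLOSE,np.ones((9,9)))
m=cv2.morphologyEx(m,cv2.MORPH_OPEN,np.ones((33,25)))
q=P[m>0]; print("plate",cv2.minAreaRect(q[:,:2].astype(np.float32)))
save(c,"k.png",(190,130,450,290),3)
E
python3 k.py; python3 l.py | grep -A1 SHAFT; python3 g.py 584.5 -66 46 81.8
```

```text
lid 689 ((567.7227172851562, -176.70266723632812), (71.26417541503906, 100.26746368408203), 80.60240173339844) [127.4 133.5 139.4]
lid tilt deg along d 0.5846796869792449
rail 106 ((567.4469604492188, -176.56845092773438), (53.668758392333984, 14.212287902832031), 80.44174194335938) [159.5 172.8 177.1]
fin 63 ((598.8695068359375, 24.760278701782227), (44.794883728027344, 12.40790843963623), 81.41856384277344) [49.5 59.  64.6]
plate ((541.8203125, -62.72053527832031), (138.64312744140625, 258.3648681640625), 89.72499084472656)
SHAFT [587.5 270.5  17. ] 81.9 [112.8  25.6]
[   0    0    0    0    0    4    5    5    6    6    6    4    6    7    9    1  -10  -27  -57  -93 -121 -139 -129 -101  -70  -42  -21   -9   -5    0    3    7    5    5    4    3    3    3    0    0    0    0    0    0    0] dark centre -3.8
shift [-264.6   -0.3  151.3] turn 0.001 | tcp [622.2 195.8 197.5] yaw 81.9 F [ 0.5 -0.9  0.5] grip 0.0 0.568 t 49.5
```

View pics/k.png

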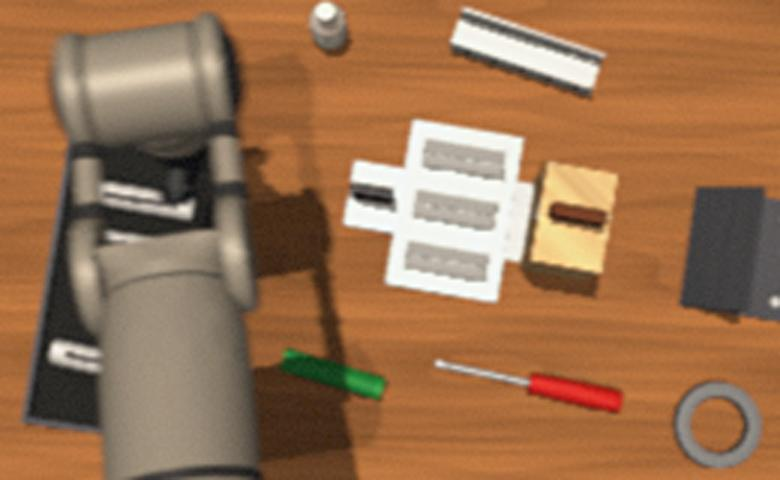

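The carrier and crate (570,215) are drawn well clear of the rest (730,250). Now I'll pick up shaft C.

```bash
python3 - <<'E'
from h import *
c=env.camera("top");P=cloud(c)
for u,v in ((344.7,183),(341.7,199.7),(339.3,217.3)):
    u,v=int(round(u)),int(round(v)); print(np.median(P[v-2:v+3,u-3:u+4].reshape(-1,3),0).round(1))
E
python3 g.py 587.5 270.5 80 81.9 587.5 270.5 30 81.9
```

```text
[639.2 -74.6  12.6]
[584.2 -65.9  11.1]
[529.3 -56.9  12. ]
shift [ 70.9 -45.1 117.2] turn -0.003 | tcp [622.1 193.9 197.2] yaw 81.7 F [ 0.8 -0.1 -0.8] grip 0.0 0.57 t 49.55
shift [ 70.9 -45.1 167.2] turn -0.003 | tcp [622.1 193.9 197.2] yaw 81.7 F [ 0.8 -0.1 -0.8] grip 0.0 0.57 t 49.55
```

>>> jog_arm --plan '[[110,[35,-22,20],-0.003],[110,[70,-45,45],-0.003],[110,[71,-45,80],-0.003],[110,[71,-45,105],-0.003],[110,[71,-45,125],-0.003],[110,[71,-45,135],-0.003],[110,[71,-45,138],-0.003],[110,[71,-45,138],-0.003],[110,[71,-45,138],-0.003],[110,[71,-45,138],-0.003]]'

```text
t: 50.55
tcp_pos: [589.2, 269.2, 61.0]
tool_rot: [3.14, -0.001, 1.427]
wrist_force: [-0.4, 0.6, 0.2]
grip_width: 0.57
gripper_force: 0.0
```

```bash
python3 g.py 587.5 270.5 30 81.9
```

```text
shift [ 1.  -1.9 31. ] turn -0.003 | tcp [589.2 269.2  61. ] yaw 81.7 F [-0.4  0.6  0.2] grip 0.0 0.57 t 50.55
```

>>> jog_arm --plan '[[110,[1,-1.9,10],0],[110,[1,-1.9,20],0],[110,[1,-1.9,27],0],[110,[1,-1.9,30],0],[110,[1,-1.9,31],0],[110,[1,-1.9,31],0],[130,[1,-1.9,31],0],[140,[1,-1.9,31],0],[140,[1,-1.9,31],0],[140,[1,-1.9,31],0]]'

```text
t: 51.55
tcp_pos: [586.8, 270.5, 28.9]
tool_rot: [3.141, -0.0, 1.427]
wrist_force: [-0.6, 0.2, 1.0]
grip_width: 0.45
gripper_force: 0.0
```

```bash
python3 g.py 587.5 270.5 30 81.9
```

```text
shift [ 0.1  0.7 -1.1] turn -0.003 | tcp [586.8 270.5  28.9] yaw 81.8 F [-0.6  0.2  1. ] grip 0.0 0.45 t 51.55
```

>>> jog_arm --plan '[[140,[0,0.7,-1],0],[160,[0,0.7,-1],0],[175,[0,0.7,-1],0],[190,[0,0.7,-1],0],[255,[0,0.7,-1],0],[255,[0,0.7,-1],0],[255,[0,0.7,-1],0],[255,[0,0.7,-10],0],[255,[0,0.7,-35],0],[255,[0,0.7,-70],0]]'

```text
t: 52.55
tcp_pos: [585.9, 269.8, 97.3]
tool_rot: [-3.137, 0.002, 1.427]
wrist_force: [-0.1, 0.2, -1.6]
grip_width: 0.275
gripper_force: 59.0
```

```bash
python3 g.py 640 -73.5 100 81.6  640 -73.5 39.5 81.6
```

```text
shift [-332.   102.8   -2.4] turn 0.003 | tcp [585.9 269.8  97.3] yaw 81.8 F [-0.1  0.2 -1.6] grip 59.0 0.275 t 52.55
shift [-331.9  103.1   58.1] turn 0.003 | tcp [585.9 269.8  97.3] yaw 81.8 F [-0.1  0.2 -1.6] grip 59.0 0.275 t 52.55
```

The grip reads 23.4 mm, so it's above the diameter. I'll set the shaft down and regrip lower.

>>> jog_arm --plan '[[255,[0,0,25],0],[255,[0,0,50],0],[255,[0,0,62],0],[255,[0,0,67],0],[255,[0,0,68],0],[255,[0,0,68],0],[255,[0,0,68],0],[170,[0,0,68],0],[165,[0,0,68],0],[165,[0,0,68],0]]'

```text
t: 53.55
tcp_pos: [587.7, 270.4, 31.2]
tool_rot: [3.141, -0.0, 1.427]
wrist_force: [0.1, 0.3, -0.0]
grip_width: 0.349
gripper_force: 0.0
```

```bash
python3 g.py 587.5 270.5 25.5 81.9
```

```text
shift [ 0.1 -0.2  5.7] turn -0.003 | tcp [587.7 270.4  31.2] yaw 81.7 F [ 0.1  0.3 -0. ] grip 0.0 0.349 t 53.55
```

>>> jog_arm --plan '[[160,[0,0,2],0],[160,[0,0,4],0],[160,[0,0,5.7],0],[160,[0,0,5.7],0],[160,[0,0,5.7],0],[180,[0,0,5.7],0],[200,[0,0,5.7],0],[255,[0,0,5.7],0],[255,[0,0,5.7],0],[255,[0,0,5.7],0]]'

```text
t: 54.55
tcp_pos: [587.6, 270.4, 25.3]
tool_rot: [3.141, -0.0, 1.427]
wrist_force: [0.2, 0.1, 2.4]
grip_width: 0.281
gripper_force: 58.9
```

>>> jog_arm --plan '[[170,[0,0,0],0],[165,[0,0,0],0],[165,[0,0,-2],0],[165,[0,0,-4],0],[165,[0,0,-4],0],[180,[0,0,-4],0],[200,[0,0,-4],0],[255,[0,0,-4],0],[255,[0,0,-4],0],[255,[0,0,-4],0]]'

```text
t: 55.55
tcp_pos: [587.7, 270.4, 29.6]
tool_rot: [3.141, -0.0, 1.427]
wrist_force: [-1.1, 0.4, 5.9]
grip_width: 0.276
gripper_force: 58.9
```

```bash
python3 g.py 640 -73.5 90 81.6  640 -73.5 38.5 81.6
```

```text
shift [-332.8  101.2  -60.5] turn 0.003 | tcp [587.7 270.4  29.6] yaw 81.7 F [-1.1  0.4  5.9] grip 58.9 0.276 t 55.55
shift [-332.8  101.1   -9. ] turn 0.003 | tcp [587.7 270.4  29.6] yaw 81.7 F [-1.1  0.4  5.9] grip 58.9 0.276 t 55.55
```

>>> jog_arm --plan '[[255,[0,0,-20],0],[255,[0,0,-55],0],[255,[-20,6,-85],0],[255,[-60,18,-90],0],[255,[-105,32,-90],0],[255,[-150,46,-90],0],[255,[-195,60,-90],0],[255,[-240,73,-90],0],[255,[-285,87,-90],0],[255,[-322,99,-90],0]]'

```text
t: 56.55
tcp_pos: [638.9, -65.2, 118.3]
tool_rot: [-3.141, 0.0, 1.426]
wrist_force: [-0.5, -0.1, -1.2]
grip_width: 0.279
gripper_force: 59.1
```

>>> jog_arm --plan '[[255,[-10,2,0],0],[255,[-11,2,10],0],[255,[-11,2,25],0],[255,[-11,2,38],0],[255,[-11,2,48],0],[255,[-11,2,55],0],[255,[-11,2,58],0],[255,[-11,2,58],0],[255,[-11,2,58],0],[255,[-11,2,58],0]]'

```text
t: 57.55
tcp_pos: [640.0, -73.8, 61.7]
tool_rot: [3.14, 0.0, 1.427]
wrist_force: [1.8, -0.3, -1.2]
grip_width: 0.279
gripper_force: 59.1
```

```bash
python3 g.py 640 -73.5 38.5 81.6
```

```text
shift [ 0.3 -0.1 23.2] turn 0.003 | tcp [640.  -73.8  61.7] yaw 81.7 F [ 1.8 -0.3 -1.2] grip 59.1 0.279 t 57.55
```

>>> jog_arm --plan '[[255,[0,0,8],0],[255,[0,0,15],0],[255,[0,0,19],0],[255,[0,0,21],0],[255,[0,0,22],0],[255,[0,0,22.5],0],[255,[0,0,23],0],[255,[0,0,23],0],[255,[0,0,23],0],[255,[0,0,23],0]]'

```text
t: 58.55
tcp_pos: [640.0, -73.8, 39.3]
tool_rot: [3.14, 0.0, 1.427]
wrist_force: [-2.9, 1.4, 5.4]
grip_width: 0.278
gripper_force: 64.0
```

>>> jog_arm --plan '[[255,[0,0,0.3],0],[200,[0,0,0.3],0],[175,[0,0,0],0],[160,[0,0,0],0],[155,[0,0,-3],0],[150,[0,0,-15],0],[150,[0,0,-50],0],[150,[50,0,-100],0],[150,[100,0,-150],0],[150,[150,0,-180],0]]'

```text
t: 59.55
tcp_pos: [655.9, 36.3, 192.0]
tool_rot: [3.139, -0.0, 1.425]
wrist_force: [0.7, 0.0, 0.1]
grip_width: 0.413
gripper_force: 0.0
```

```bash
cat > p.py <<'E'
from h import *
np.set_printoptions(linewidth=250,suppress=True)
c=env.camera("top")
def rep(n,L,z,cc):
    for ce,a,wh in L:
        if min(wh)>32 or max(wh)<95: continue
        ce[2]=z; p,m,e=unwrap(c,ce,a); d=np.nan_to_num(m-e); w=np.clip(-d-25,0,None)
        print(n,ce.round(1),np.degrees(a).round(1),np.round(wh,1),"key",round((p*w).sum()/max(w.sum(),1e-6),1),"min",d.min().round())
rep("tray",shafts(c),17,c)
rep("cradle",shafts(c,((480,-125),(700,-5)),26,50),26,c)
P=cloud(c)
for n,lo,hi,z0,z1 in (("lid",(470,-260),(640,-110),118,145),("fin",(560,-30),(640,70),42,75)):
    q=P[(P[...,0]>lo[0])&(P[...,0]<hi[0])&(P[...,1]>lo[1])&(P[...,1]<hi[1])&(P[...,2]>z0)&(P[...,2]<z1)]
    if len(q)>5: print(n,cv2.minAreaRect(q[:,:2].astype(np.float32)))
E
python3 p.py; python3 g.py 537.2 273.2 110 82.6 537.2 273.2 60 82.6
```

```text
tray [414.7 304.7  17. ] 79.0 [113.4  25.7] key -0.8 min -125.0
tray [537.2 273.3  17. ] 82.7 [113.4  25. ] key -4.8 min -130.0
lid ((567.6625366210938, -176.55612182617188), (71.2248764038086, 101.13816833496094), 81.204345703125)
fin ((598.970703125, 24.454425811767578), (44.500892639160156, 12.48326301574707), 81.5220947265625)
shift [ 210.2 -153.    86.9] turn -0.011 | tcp [658.2  43.4 197.6] yaw 81.9 F [0.4 4.8 3. ] grip 0.0 0.41 t 59.6
shift [ 210.  -153.6  136.9] turn -0.011 | tcp [658.2  43.4 197.6] yaw 81.9 F [0.4 4.8 3. ] grip 0.0 0.41 t 59.6
```

>>> jog_arm --plan '[[120,[40,-30,15],-0.01],[120,[80,-58,30],-0.01],[120,[120,-88,45],-0.013],[120,[160,-117,60],-0.013],[120,[195,-143,80],-0.013],[120,[210,-153.5,105],-0.013],[120,[210,-153.5,125],-0.013],[120,[210,-153.5,135],-0.013],[120,[210,-153.5,137],-0.013],[120,[210,-153.5,137],-0.013]]'

```text
t: 60.6
tcp_pos: [534.5, 265.2, 52.3]
tool_rot: [3.141, -0.0, 1.439]
wrist_force: [0.2, 0.1, 0.5]
grip_width: 0.529
gripper_force: 0.0
```

```bash
python3 p.py; python3 g.py 537.2 273.2 30 82.7
```

```text
cradle [640.5 -73.1  26. ] 81.4 [107.1  24.9] key -3.1 min -124.0
lid ((567.7467041015625, -176.41595458984375), (71.71403503417969, 101.5755844116211), 80.78102111816406)
fin ((598.6248779296875, 24.810569763183594), (44.9627685546875, 12.264339447021484), 80.64335632324219)
shift [ 8.2  1.3 22.7] turn -0.005 | tcp [534.8 265.3  52.7] yaw 82.4 F [-0.4 -0.2 -0.5] grip 0.0 0.528 t 60.65
```

C is seated with its keyway up. Now B.

>>> jog_arm --plan '[[120,[4,0.6,0],-0.005],[120,[8,1.3,2],-0.005],[120,[8,1.3,9],-0.005],[120,[8,1.3,16],-0.005],[120,[8,1.3,21],-0.005],[120,[8,1.3,22.5],-0.005],[120,[8,1.3,22.5],-0.005],[120,[8,1.3,22.5],-0.005],[140,[8,1.3,22.5],-0.005],[150,[8,1.3,22.5],-0.005]]'

```text
t: 61.65
tcp_pos: [536.2, 273.5, 29.4]
tool_rot: [3.141, -0.0, 1.445]
wrist_force: [0.1, -0.5, -0.1]
grip_width: 0.413
gripper_force: 0.0
```

```bash
python3 g.py 537.2 273.2 30 82.7
```

```text
shift [-0.2  1.  -0.6] turn 0.001 | tcp [536.2 273.5  29.4] yaw 82.8 F [ 0.1 -0.5 -0.1] grip 0.0 0.413 t 61.65
```

>>> jog_arm --plan '[[150,[0,1,-0.5],0],[150,[0,1,-0.5],0],[175,[0,1,-0.5],0],[190,[0,1,-0.5],0],[255,[0,1,-0.5],0],[255,[0,1,-0.5],0],[255,[0,1,-0.5],0],[255,[0,1,-15],0],[255,[0,1,-45],0],[255,[0,1,-85],0]]'

```text
t: 62.65
tcp_pos: [535.7, 272.9, 113.6]
tool_rot: [-3.137, 0.002, 1.445]
wrist_force: [1.0, -0.0, -1.4]
grip_width: 0.276
gripper_force: 59.1
```

```bash
python3 g.py 585 -65.2 115 81.6 585 -65.2 60 81.6
```

```text
shift [-329.2   91.4   -1.1] turn 0.021 | tcp [535.7 272.9 113.6] yaw 82.8 F [ 1.  -0.  -1.4] grip 59.1 0.276 t 62.65
shift [-329.1   91.7   53.9] turn 0.021 | tcp [535.7 272.9 113.6] yaw 82.8 F [ 1.  -0.  -1.4] grip 59.1 0.276 t 62.65
```

>>> jog_arm --plan '[[255,[-25,7,-3],0.005],[255,[-65,18,-3],0.01],[255,[-110,31,-3],0.02],[255,[-155,43,-3],0.021],[255,[-200,56,-3],0.021],[255,[-245,68,-3],0.021],[255,[-285,80,-3],0.021],[255,[-315,88,-3],0.021],[255,[-328,91.5,-3],0.021],[255,[-329.1,91.7,5],0.021]]'

```text
t: 63.65
tcp_pos: [587.4, -66.2, 110.1]
tool_rot: [3.139, 0.0, 1.421]
wrist_force: [0.8, 0.4, -1.7]
grip_width: 0.273
gripper_force: 59.1
```

```bash
python3 g.py 585 -65.2 60 81.6
```

```text
shift [ 0.6 -2.7 50. ] turn -0.003 | tcp [587.4 -66.2 110.1] yaw 81.4 F [ 0.8  0.4 -1.7] grip 59.1 0.273 t 63.65
```

>>> jog_arm --plan '[[255,[0,-0.5,10],0],[255,[0,-0.5,22],0],[255,[0,-0.5,35],0],[255,[0,-0.5,44],0],[255,[0,-0.5,49],0],[255,[0,-0.5,50],0],[255,[0,-0.5,50],0],[255,[0,-0.5,50],0],[255,[0,-0.5,50],0],[255,[0,-0.5,50],0]]'

```text
t: 64.65
tcp_pos: [586.4, -64.7, 59.5]
tool_rot: [3.141, -0.0, 1.424]
wrist_force: [1.2, 0.9, -1.2]
grip_width: 0.277
gripper_force: 59.1
```

```bash
python3 g.py 584.7 -65.2 39.3 81.6
```

```text
shift [-0.8 -1.6 20.2] turn -0.001 | tcp [586.4 -64.7  59.5] yaw 81.6 F [ 1.2  0.9 -1.2] grip 59.1 0.277 t 64.65
```

>>> jog_arm --plan '[[255,[-0.5,-1.5,5],0],[255,[-0.5,-1.5,11],0],[255,[-0.5,-1.5,15],0],[255,[-0.5,-1.5,18],0],[255,[-0.5,-1.5,19.5],0],[255,[-0.5,-1.5,20.3],0],[255,[-0.5,-1.5,20.6],0],[255,[-0.5,-1.5,20.6],0],[255,[-0.5,-1.5,20.6],0],[255,[-0.5,-1.5,20.6],0]]'

```text
t: 65.65
tcp_pos: [585.1, -65.0, 39.4]
tool_rot: [3.14, 0.0, 1.424]
wrist_force: [-1.3, 0.2, 5.2]
grip_width: 0.279
gripper_force: 61.0
```

>>> jog_arm --plan '[[255,[0,0,0.3],0],[200,[0,0,0.3],0],[175,[0,0,0],0],[160,[0,0,0],0],[155,[0,0,-3],0],[150,[0,0,-15],0],[150,[0,0,-50],0],[150,[45,-5,-95],0],[150,[90,-15,-135],0],[150,[135,-30,-140],0]]'

```text
t: 66.65
tcp_pos: [579.0, 55.1, 177.0]
tool_rot: [3.135, -0.001, 1.422]
wrist_force: [0.7, -0.4, -0.5]
grip_width: 0.41
gripper_force: 0.0
```

```bash
python3 g.py 414.7 304.6 60 79
```

```text
shift [ 222.2 -200.4  115.7] turn 0.043 | tcp [579.   55.1 177. ] yaw 81.5 F [ 0.7 -0.4 -0.5] grip 0.0 0.41 t 66.65
```

>>> jog_arm --plan '[[120,[30,-27,10],0.02],[120,[60,-54,20],0.043],[120,[95,-86,30],0.043],[120,[130,-117,40],0.043],[120,[165,-149,50],0.043],[120,[200,-180,60],0.043],[120,[220,-199,75],0.043],[120,[222,-200.4,95],0.043],[120,[222,-200.4,112],0.043],[120,[222,-200.4,115],0.043]]'

```text
t: 67.65
tcp_pos: [410.6, 303.8, 56.7]
tool_rot: [-3.14, 0.002, 1.382]
wrist_force: [-0.3, -0.4, 0.7]
grip_width: 0.529
gripper_force: 0.0
```

```bash
python3 p.py; python3 g.py 414.7 304.6 30 79
```

```text
cradle [585.  -65.8  26. ] 81.5 [108.9  25. ] key -1.1 min -124.0
cradle [640.5 -72.7  26. ] 81.3 [106.4  25.4] key -3.4 min -125.0
lid ((567.7021484375, -176.56842041015625), (71.44776916503906, 100.75843811035156), 80.92671966552734)
fin ((597.0274658203125, 15.30797004699707), (63.72827911376953, 13.165234565734863), 82.15190887451172)
shift [ 1.5  3.4 27.2] turn 0.002 | tcp [411.1 303.8  57.2] yaw 79.1 F [-0.3 -0.3 -1. ] grip 0.0 0.532 t 67.7
```

Two shafts are seated with keyways up. Now A.

>>> jog_arm --plan '[[120,[1,3,0],0],[120,[1,3,4],0],[120,[1,3,12],0],[120,[1,3,20],0],[120,[1,3,25],0],[120,[1,3,27],0],[120,[1,3,27],0],[120,[1,3,27],0],[140,[1,3,27],0],[150,[1,3,27],0]]'

```text
t: 68.7
tcp_pos: [414.8, 304.4, 30.8]
tool_rot: [3.141, -0.0, 1.381]
wrist_force: [-0.9, 0.3, -0.4]
grip_width: 0.41
gripper_force: 0.0
```

```bash
python3 g.py 414.8 304.6 30 79
```

```text
shift [ 0.2 -0.1  0.8] turn 0.002 | tcp [414.8 304.4  30.8] yaw 79.1 F [-0.9  0.3 -0.4] grip 0.0 0.41 t 68.7
```

>>> jog_arm --plan '[[150,[0,0,0.8],0],[150,[0,0,0.8],0],[175,[0,0,0.8],0],[190,[0,0,0.8],0],[255,[0,0,0.8],0],[255,[0,0,0.8],0],[255,[0,0,0.8],0],[255,[0,0,-15],0],[255,[0,0,-45],0],[255,[0,0,-85],0]]'

```text
t: 69.7
tcp_pos: [413.5, 303.6, 114.7]
tool_rot: [-3.138, 0.003, 1.381]
wrist_force: [1.0, 0.6, -2.5]
grip_width: 0.281
gripper_force: 59.1
```

```bash
python3 g.py 529.5 -57.2 115 81.5
```

```text
shift [-332.4  182.1   -0. ] turn -0.042 | tcp [413.5 303.6 114.7] yaw 79.1 F [ 1.   0.6 -2.5] grip 59.1 0.281 t 69.7
```

>>> jog_arm --plan '[[255,[-20,11,-3],-0.01],[255,[-60,33,-3],-0.03],[255,[-100,55,-3],-0.042],[255,[-140,77,-3],-0.042],[255,[-180,99,-3],-0.042],[255,[-220,121,-3],-0.042],[255,[-260,143,-3],-0.042],[255,[-300,164,-3],-0.042],[255,[-325,178,-3],-0.042],[255,[-332,182,-1],-0.042]]'

```text
t: 70.7
tcp_pos: [531.6, -59.1, 116.2]
tool_rot: [3.141, 0.0, 1.419]
wrist_force: [-0.7, 1.3, -1.0]
grip_width: 0.281
gripper_force: 59.2
```

```bash
python3 g.py 529.5 -57.2 60 81.5
```

```text
shift [ 1.6 -2.4 56.2] turn -0.003 | tcp [531.6 -59.1 116.2] yaw 81.3 F [-0.7  1.3 -1. ] grip 59.2 0.281 t 70.7
```

>>> jog_arm --plan '[[255,[0,-1,10],0],[255,[0,-1,22],0],[255,[0,-1,35],0],[255,[0,-1,45],0],[255,[0,-1,52],0],[255,[0,-1,55],0],[255,[0,-1,56],0],[255,[0,-1,56],0],[255,[0,-1,56],0],[255,[0,-1,56],0]]'

```text
t: 71.7
tcp_pos: [530.0, -56.0, 61.0]
tool_rot: [3.141, -0.0, 1.423]
wrist_force: [-0.5, -0.5, -1.4]
grip_width: 0.279
gripper_force: 59.2
```

```bash
python3 g.py 529.5 -57.2 39.3 81.5
```

```text
shift [-1.2 -0.3 21.7] turn 0.0 | tcp [530. -56.  61.] yaw 81.5 F [-0.5 -0.5 -1.4] grip 59.2 0.279 t 71.7
```

>>> jog_arm --plan '[[255,[-1,-0.3,6],0],[255,[-1,-0.3,12],0],[255,[-1,-0.3,17],0],[255,[-1,-0.3,19.5],0],[255,[-1,-0.3,21],0],[255,[-1,-0.3,21.7],0],[255,[-1,-0.3,22],0],[255,[-1,-0.3,22],0],[255,[-1,-0.3,22],0],[255,[-1,-0.3,22],0]]'

```text
t: 72.7
tcp_pos: [529.7, -57.0, 39.5]
tool_rot: [3.14, 0.0, 1.423]
wrist_force: [-1.2, 0.5, 6.0]
grip_width: 0.277
gripper_force: 60.9
```

>>> jog_arm --plan '[[255,[0,0,0.3],0],[200,[0,0,0.3],0],[175,[0,0,0],0],[160,[0,0,0],0],[155,[0,0,-3],0],[150,[0,0,-15],0],[150,[0,0,-50],0],[150,[45,-5,-95],0],[150,[90,-15,-135],0],[150,[135,-30,-140],0]]'

```text
t: 73.7
tcp_pos: [523.8, 63.3, 176.7]
tool_rot: [3.135, -0.001, 1.421]
wrist_force: [0.9, 1.0, -0.2]
grip_width: 0.414
gripper_force: 0.0
```

>>> jog_arm --plan '[[150,[45,-20,-10],0],[150,[90,-40,-20],0],[150,[135,-60,-20],0],[150,[180,-80,-20],0],[150,[200,-90,-20],0],[150,[200,-90,-20],0],[150,[200,-90,-20],0],[150,[200,-90,-20],0],[150,[200,-90,-20],0],[150,[200,-90,-20],0]]'

```text
t: 74.7
tcp_pos: [463.0, 273.0, 192.7]
tool_rot: [-3.142, 0.0, 1.421]
wrist_force: [0.2, -0.9, 0.1]
grip_width: 0.412
gripper_force: 0.0
```

```bash
python3 p.py; python3 k.py | grep -A1 lid; python3 g.py 529.5 -57.2 39.3 81.5
```

```text
cradle [530.  -57.7  26. ] 81.3 [109.7  25.8] key 3.4 min -131.0
cradle [585.  -65.9  26. ] 81.4 [108.7  25.2] key -1.1 min -126.0
cradle [640.2 -73.   26. ] 82.2 [107.3  25.4] key -1.9 min -121.0
lid ((567.90087890625, -176.42111206054688), (71.88084411621094, 100.46747589111328), 80.7042007446289)
fin ((596.5447998046875, 8.996761322021484), (76.10919952392578, 11.702781677246094), 82.71792602539062)
lid 690 ((568.0569458007812, -176.42172241210938), (71.47217559814453, 100.81468963623047), 81.12745666503906) [127.3 133.2 138.4]
lid tilt deg along d 0.4946813927314797
rail 105 ((567.7327880859375, -176.485595703125), (53.50829315185547, 14.681673049926758), 81.42670440673828) [159.2 172.1 179.1]
shift [-317.   115.   153.3] turn -0.001 | tcp [462.9 273.4 192.7] yaw 81.5 F [0.3 0.3 0.3] grip 0.0 0.413 t 74.8
```

View pics/k.png

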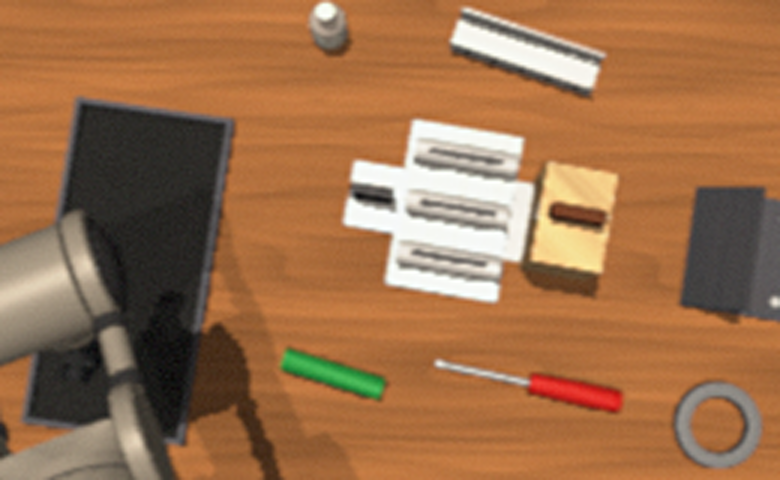

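All three shafts lie in the cradles (465,158), (457,208) and (448,258) with keyways up. The crate (573,215) is upright on the blade, so I'll hand in.

```bash
python3 -c "
from h import *
print(env.hand_in())"
```

```text
the job is handed in; nothing more can be done
None
```

The job is handed in; no verdict came back. In the last picture all three shafts lie in the V-cradles with keyways up (within about 4°), and the crate stands upright on the blade, about 100 mm clear of the rest.

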